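# Re-fuse the test jig and reset its trip

### The arm

A 7-joint arm with a two-finger parallel gripper is mounted at the origin on the work surface. World frame = base frame: x ahead of the robot, y to its left, z up, the work surface at z = 0. Lengths are in m, angles in rad, forces in N, time in s.
With the tool pointing down it reaches from about 0.35 to 0.9 m from the base axis. Payload 8.1 kg.
Tool frame: the origin (TCP) lies midway between the tips of the shut fingers; the grasp point (between the pads) lies 19 mm behind it; x points along the fingers, z is the direction in which the jaws open and shut, and the axes are right-handed (so a half turn about x gives the same grasp; the last joint's range is limited). The gripper opens to 92 mm and grips with 3 to 60 N. Pads are 19 mm wide; open, the fingers measure 130 mm over their backs; the gripper's body (75 mm by 190 mm) begins 47 mm behind the grasp point.
Start: joints at [-1.365, 0.434, 0.025, 1.573, -0.012, 1.134, -0.075], TCP at [0.19, 0.595, 0.199] pointing down, gripper open.
Joint ranges: [-2.62, 2.62], [-0.44, 2.09], [-1.27, 1.32], [0.08, 2.57], [-1.32, 4.46], [0.12, 2], [-2.74, 2.74]. Speed limits (rad/s): [2.22, 2.22, 3.01, 3.01, 3.14, 3.14, 3.14].

### API

Orientations are given as a rotation vector (axis times angle).
In Python, from cell import arm, optics, finder gives the robot as it stands.
- The arm moves only by the tool send_rows, never from a script. Its argument "rows" is a list that holds one entry, the list of rows, each a list of 7 numbers: the shift along the tool's x, y, z in mm, then the turn, a rotation vector about the tool's x, y, z in degrees, then the opening in per cent of the stroke, from 0 (shut) to 100 (fully open). A call has exactly 8 rows; each row is the pose to reach, as a shift and turn from the pose commanded when the call began, along the tool's axes at that moment; what a row does not reach only later rows make up. A row lasts 1/10 s, in which the tool goes at most 50 mm and 8.59 degrees, less where a joint would pass 70% of its speed; a pose out of reach is approached as far as the arm can. A call with a gripper value outside its range is refused whole. The fingers move at their own pace and stop on an object; "grip_force" is the grip in N (left out, the last holds). Time passes only in rows, so rows that repeat a pose let the fingers close, or fill a call up. It gives the time, the measured TCP pose, the force and the opening at its end, in the units of the state.
- arm.observe(): the state, without advancing time (a new reading comes with each control period).
- optics.get_image(name): name is "scene" or "top"; returns (picture, depth): 400x640x3 uint8, red, green, blue; 400x640 float32, m along the optical axis (not along the pixel's ray), 0 where there is no reading.
- optics.get_calibration(name): a dict with "camera_matrix" (3x3 intrinsics, pixels), "position" and "orientation" of the camera in the world. Camera axes: x right, y up, looking along -z (the intrinsics and any distortion apply to the point x, -y, -z); pixel columns grow to the right and rows downward; lengths in m; the calibration is good to about 2 mm. A picture is of the moment at which its call begins. get_calibration takes no time and is no camera call.
- arm.sign_off(): hands the job in, once; it reports no verdict.
Trained networks look in the newest picture that a camera, given by its name, has taken for a name from the list of things; names that differ only in an ending like _2 or _b are one class to them, and where a whole thing is asked for, a point or a joint stands for the part that bears it (a point fixed in the world has none). Each returns a list of dicts, best first, with "confidence" (0 to 1); they miss things now and then, are a little off and sometimes report something else, mostly with a low value. They report only what shows in the picture. A call takes as long as a camera call. They do not tell look-alikes from the thing itself.
- finder.search_frame(camera, thing): "bbox" ([left, top, width, height] in pixels, round what is visible of it).
- finder.regions_of(camera, thing): "region" (400x640 bool, what is visible of it) and "bbox" ([left, top, width, height] in pixels, round what is visible of it).
- finder.place_of(camera, thing): "xy" ([column, row] in pixels: a listed point, or the origin of a listed thing).
The state is a dict: "clock": time; "joints": joint angles; "dq": joint speeds; "joint_efforts": joint torques, N m; "position": TCP position; "ee_rot": TCP orientation; "force": force on the tool from outside, world axes, zero at the start; "ft_torque": the same for the moment, N m; "width": opening from 0.0 (shut) to 1.0 (fully open).
Only numpy, scipy, OpenCV 4.12 (cv2) and the standard library are available. Lean on these libraries where they do the work, as an engineer would, in place of code of your own. Each camera call takes 0.05 s, during which the arm holds its last target.

### The job

Take the long, thick fuse from the rack and press it down into the sprung clips of the jig until they snap round both its ends. Then use the reset rod to push the hidden tab under the slot of the grey trip box fully down, and stand the rod back in its holder, right to the bottom. Leave the other fuses, the screwdriver and the meter where they are.

Things in the scene. Friction and masses are not known exactly. Their poses are not given: they have to be found in the camera images.
- fuse_c (a point): Centre of the cartridge fuse to be fitted: a white tube with a brass cap at each end, 26 mm in diameter, 130 mm long, about 0.12 kg. Its x axis runs along the fuse. It lies level in one of the rack's three V cradles, its axis about 46 mm above the bench. Either end may lead.
- short_fuse_c (a point): Centre of a fuse that is too short, to be left alone: same look, 26 mm in diameter, 80 mm long, axis along its x, about 46 mm above the bench, in another cradle of the rack.
- slim_fuse_c (a point): Centre of a fuse that is too thin, to be left alone: same look, 18 mm in diameter, 130 mm long, axis along its x, about 41 mm above the bench, in another cradle of the rack.
- rack: Fixed rack: aluminium plate 90 x 190 x 6 mm with three V cradles 68 mm apart along its y; fuses lie along its x. Each cradle is two black V supports, 8 mm thick, 28 mm either side of the middle along x (48 mm free between them), highest corners about 45 mm above the bench. Origin: centre of its underside.
- jig: The fixed jig: pale acrylic plate 200 mm along x, y from -55 to +90 mm, 16 mm thick, clips on the x axis; origin on the bench. Grey end stops, 36 mm wide, with faces at x = +71.5 and -71.5 mm, reach 74 mm above the bench (6.5 mm free at each end of the fuse). A pale guard panel, 160 mm long (172 with its posts), stands at y = +81 to +90 mm and reaches 108 mm above the bench.
- jig_seat (a point): Centre of the fuse when fully seated, 62 mm above the bench, over the jig's origin; x along the fuse, z up. At x = +48 and -48 mm stands a pair of brass spring fingers, 16 mm wide; lips 18 mm apart, 10 mm above the seat axis, mouth flared to 50 mm, 28 mm above it. Pressed straight down (about 12 N, 8 to 17 N) the fuse parts them and they snap over it; a rigid saddle is below.
- slot (a point): Centre of the slot's mouth in the top of the grey trip box, 90 mm above the bench. The slot is 16 mm wide (along x) and 46 mm long (along y), through a 4 mm top. z up. The fixed box is 100 (x) x 110 (y) x 90 mm high; the slot is in the middle of its top.
- tab (a joint): The hidden reset tab inside the trip box, a steel plate 30 x 50 mm centred under the slot, its top 45 mm below the slot's mouth when up. Value: metres pressed down, 0 up (it may start up to 3 mm down), 0.012 fully down against a stop. It moves straight down under about 6 N and stays where it is left.
- rod_grip (a point): Middle of the upright reset rod's handle: grey, round, 20 mm in diameter, 52 mm long; under it a steel shaft 9 mm in diameter, 85 mm long. Whole length 137 mm, about 0.08 kg. z up along the rod; this point lies 111 mm above the shaft's tip, 26 mm below the handle's top. At the start it is in its holder, this point about 121 mm above the bench.
- rod_tip (a point): The lower tip of the reset rod's shaft, on its axis; z up along the rod. At the start 10 mm above the bench in the bore of the holder.
- holder_hole0 (a point): Centre of the bore's mouth on top of the rod's holder, a fixed grey block 60 x 60 x 70 mm; mouth 70 mm above the bench, bore 15 mm in diameter, 60 mm deep, with a 4 mm chamfer at the mouth. Fully home, the rod's tip rests on the floor of the bore.
- screwdriver: Loose screwdriver, about 190 mm long, lying on the bench beyond the work; to be left alone. Its axis is its x.
- meter: Loose blue meter box, 75 x 110 x 45 mm (55 mm with its knob), on the bench beyond the work; to be left alone. Origin: centre of its underside.
Not all that is in view belongs to the job. Leave any brown or turquoise look-alike of the part that bears fuse_c alone.

How it is judged:
By the outcome, as a careful person would: the job done as asked, in the order asked, and still so for the second after the job is handed in, with the robot touching nothing.
It also fails if it takes over 64 s, if anything falls off the work surface, if the arm or the gripper's body presses on something with over 40 N, if the wrist force passes 120 N, or if a joint passes its speed limit or range.

## Working session

There is one attempt and no reset: what is moved stays moved. The work goes in short steps, Python scripts to look and compute and a tool call to move; the robot and the scene stay as the last step left them, time stands still between calls to the robot, and variables do not carry over. Pictures are saved under pics/ and viewed, and the job is handed in when it is done.

Besides the shell and the picture viewer there is one more tool, called after "Request:" as name(argument=value, ...), one argument or row to a line, values as JSON. send_rows: Moves the arm, as the interface text tells. Its arguments: {"type":"object","properties":{"rows":{"type":"array"},"grip_force":{"type":"number"}},"required":["rows"]}

```bash
ls; mkdir -p pics; python3 - <<'E'
from cell import arm, optics, finder
import cv2,numpy as np
print(arm.observe())
for n in ("scene","top"):
    p,d=optics.get_image(n); np.savez(f'/tmp/{n}0.npz',p=p,d=d)
    cv2.imwrite(f'pics/{n}0.png',p[:,:,::-1]); print(n,optics.get_calibration(n))
E
```

```text
pics
{'clock': 0.0, 'joints': array([-1.36459988,  0.43520401,  0.02497968,  1.57413798, -0.01163248,
        1.13400545, -0.07510288]), 'dq': array([ 5.54421878e-04, -6.39007414e-04,  1.39464378e-04,  6.97449952e-05,
       -8.88669020e-04,  6.16572844e-04, -1.01652383e-03]), 'joint_efforts': array([ 1.15215862e-03, -6.67842507e+01,  9.85489525e-01, -3.14457893e+01,
       -6.04630122e-02,  4.29915916e-02,  1.34364213e-04]), 'position': array([0.18982146, 0.59486581, 0.19824106]), 'ee_rot': array([-0.97975046,  1.34089851,  0.97802003]), 'force': array([ 0.42558098, -0.12620628,  0.50111118]), 'ft_torque': array([-0.03631251, -0.04016555, -0.01161523]), 'width': 0.9998393605364232}
scene {'camera_matrix': array([[394.29163238,   0.        , 319.3285672 ],
       [  0.        , 394.29163238, 199.48767849],
       [  0.        ,   0.        ,   1.        ]]), 'position': array([1.39586498, 0.30006579, 0.79474068]), 'orientation': array([0.61893482, 0.82624052, 1.67107994])}
top {'camera_matrix': array([[465.11223974,   0.        , 322.07308744],
       [  0.        , 465.11223974, 194.39373165],
       [  0.        ,   0.        ,   1.        ]]), 'position': array([0.44455103, 0.09224587, 1.30775715]), 'orientation': array([ 0.08469771, -0.07251096, -1.58826665])}
```

View pics/scene0.png

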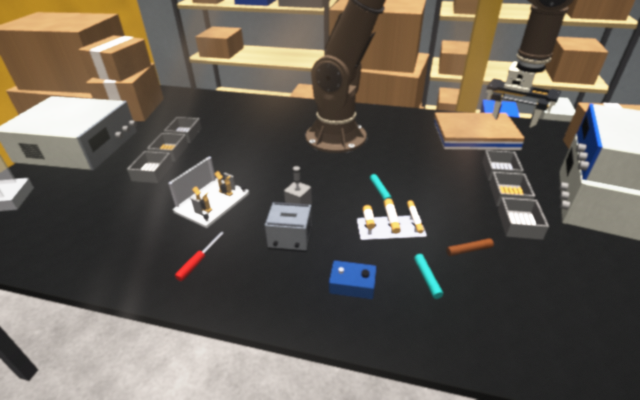

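View pics/top0.png

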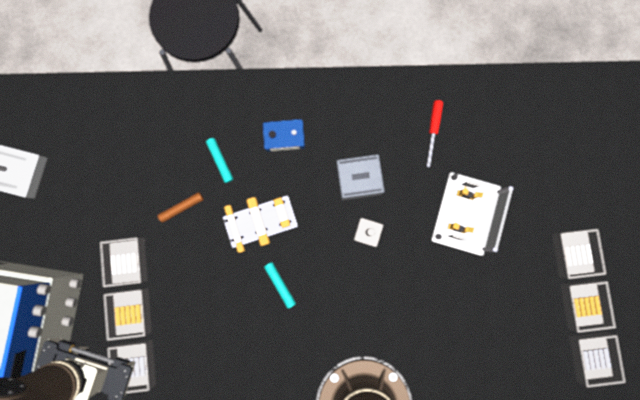

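```bash
cat > h.py <<'E'
import numpy as np, cv2
from scipy.spatial.transform import Rotation as R
from cell import arm, optics, finder
def cal(n):
    c=optics.get_calibration(n); return c['camera_matrix'],np.array(c['position']),R.from_rotvec(c['orientation']).as_matrix()
def ray(n,uv):
    K,p,M=cal(n); d=np.array([(uv[0]-K[0,2])/K[0,0],-(uv[1]-K[1,2])/K[1,1],-1.]); return p,M@d
def atz(n,uv,z):
    p,d=ray(n,uv); return p+d*(z-p[2])/d[2]
def proj(n,P):
    K,p,M=cal(n); c=(np.atleast_2d(P)-p)@M; return np.c_[K[0,2]+K[0,0]*c[:,0]/-c[:,2],K[1,2]-K[1,1]*c[:,1]/-c[:,2]]
def cloud(n,depth):
    K,p,M=cal(n); v,u=np.mgrid[:400,:640]
    c=np.stack([(u-K[0,2])/K[0,0]*depth,-(v-K[1,2])/K[1,1]*depth,-depth],-1); return c@M.T+p
def tri(uv1,uv2):
    A=[];b=[]
    for n,uv in (('scene',uv1),('top',uv2)):
        p,d=ray(n,uv); d/=np.linalg.norm(d); Q=np.eye(3)-np.outer(d,d); A.append(Q); b.append(Q@p)
    return np.linalg.lstsq(np.vstack(A),np.hstack(b),rcond=None)[0]
E
python3 - <<'E'
from h import *
zs=dict(fuse_c=.046,short_fuse_c=.046,slim_fuse_c=.041,rack=0,jig=0,jig_seat=.062,slot=.09,rod_grip=.121,holder_hole0=.07)
for t,z in zs.items():
    for n in ('top','scene'):
        try:
            for r in finder.place_of(n,t)[:3]: print(t,n,np.round(r['xy'],1),round(r['confidence'],2),np.round(atz(n,r['xy'],z),4))
        except Exception as e: print(t,n,e)
print(arm.observe()['clock'])
for n in ('top','scene'):
    p=np.load(f'/tmp/{n}0.npz')['p']
    b=(210,160,320,110) if n=='top' else (160,150,280,110)
    c=p[b[1]:b[1]+b[3],b[0]:b[0]+b[2]]
    cv2.imwrite(f'pics/{n}0z.png',cv2.resize(c,None,fx=2.5,fy=2.5,interpolation=cv2.INTER_CUBIC)[:,:,::-1])
E
```

```text
fuse_c top [255.2 221.3] 0.79 [0.5012 0.2837 0.046 ]
fuse_c top [219.2 161.2] 0.73 [0.6683 0.3822 0.046 ]
fuse_c top [233.2 227.1] 0.59 [0.4866 0.3435 0.046 ]
fuse_c scene [427.1 274.7] 0.89 [0.7062 0.3847 0.046 ]
fuse_c scene [468.6 247.2] 0.81 [0.5848 0.4869 0.046 ]
fuse_c scene [391.8 216.3] 0.51 [0.505  0.2772 0.046 ]
short_fuse_c top [282.1 214.7] 0.77 [0.5177 0.2104 0.046 ]
short_fuse_c scene [372.  213.9] 0.66 [0.5073 0.2199 0.046 ]
slim_fuse_c top [234.2 226.8] 0.66 [0.4875 0.3417 0.041 ]
slim_fuse_c scene [415.6 218.7] 0.67 [0.4943 0.345  0.041 ]
rack top [260.1 219.4] 0.79 [0.5083 0.2768 0.    ]
rack scene [388.9 230.1] 0.96 [0.5149 0.2741 0.    ]
jig top [460.4 213. ] 0.96 [ 0.5156 -0.2861  0.    ]
jig scene [214.7 202.4] 0.57 [ 0.5105 -0.2907  0.    ]
jig_seat top [464.5 212. ] 0.78 [ 0.5147 -0.2793  0.062 ]
jig_seat top [255.5 223.1] 0.16 [0.4956 0.2805 0.062 ]
jig_seat scene [210.  187.4] 0.8 [ 0.5129 -0.2935  0.062 ]
slot top [362.2 177.1] 0.66 [ 0.6104 -0.0062  0.09  ]
slot scene [287.5 212.8] 0.68 [ 0.6077 -0.0042  0.09  ]
rod_grip top [367.8 231.9] 0.47 [ 0.4655 -0.0141  0.121 ]
rod_grip top [431.5 135.2] 0.41 [ 0.7122 -0.1861  0.121 ]
rod_grip scene [297.1 174.5] 0.49 [ 0.4648 -0.0177  0.121 ]
holder_hole0 top [369.2 233.4] 0.6 [ 0.4623 -0.0223  0.07  ]
holder_hole0 scene [299.4 188.9] 0.58 [ 0.4678 -0.0122  0.07  ]
1.0
```

View pics/top0z.png

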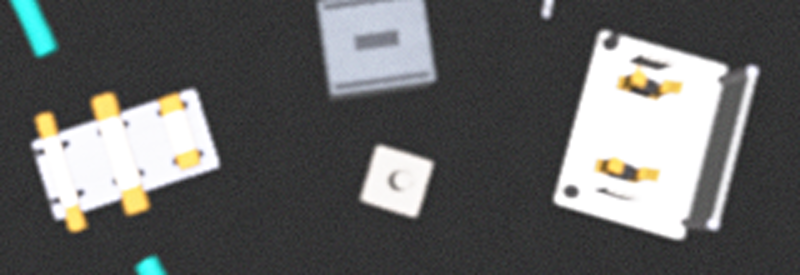

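View pics/scene0z.png

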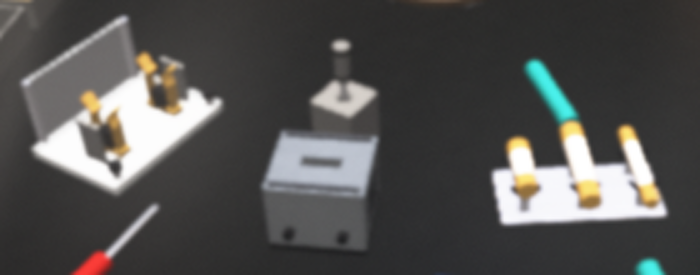

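```bash
python3 - <<'E'
from h import *
np.set_printoptions(suppress=True,precision=4)
for n,box in (('top',(215,190,90,70)),('scene',(350,190,85,50))):
    f=np.load(f'/tmp/{n}0.npz');p=f['p'];d=f['d']
    hsv=cv2.cvtColor(p,cv2.COLOR_RGB2HSV)
    m=((hsv[...,0]>10)&(hsv[...,0]<32)&(hsv[...,1]>90)&(hsv[...,2]>110)).astype(np.uint8)
    mm=np.zeros_like(m);x,y,w,h=box;mm[y:y+h,x:x+w]=m[y:y+h,x:x+w]
    k,l,s,c=cv2.connectedComponentsWithStats(mm)
    C=cloud(n,d)
    for i in range(1,k):
        if s[i,4]>15: print(n,s[i],c[i],atz(n,c[i],.046),'cloud',np.median(C[l==i],0), 'zmax',C[l==i][:,2].max())
    # bench depth check
    print('bench z', np.median(C[280:300,360:420][...,2]) , 'depth nan',(d==0).mean())
# box tops, clouds
C=cloud('top',np.load('/tmp/top0.npz')['d'])
for nm,z0,z1,xr,yr in (('box',.08,.1,(.5,.75),(-.12,.1)),('holder',.06,.08,(.38,.54),(-.1,.08)),('rodtop',.13,.16,(.38,.54),(-.1,.08)),('panel',.1,.116,(.35,.7),(-.5,-.2)),('plate',.008,.024,(.35,.7),(-.5,-.18)),('rack',.001,.012,(.35,.65),(.12,.42))):
    m=(C[...,2]>z0)&(C[...,2]<z1)&(C[...,0]>xr[0])&(C[...,0]<xr[1])&(C[...,1]>yr[0])&(C[...,1]<yr[1])
    q=C[m]
    if len(q)>10:
        r=cv2.minAreaRect((q[:,:2]*1000).astype(np.float32)); print(nm,len(q),q.mean(0),'rect',r)
E
```

```text
top [246 197  12  11 105] [251.4762 201.7429] [0.5546 0.2936 0.046 ] cloud [0.5552 0.2925 0.0555] zmax 0.06483410931150901
top [273 197  11   9  63] [277.6032 200.9048] [0.5555 0.2223 0.046 ] cloud [0.5542 0.2225 0.0572] zmax 0.06442356703203322
top [224 204   9  11  78] [227.9359 209.2564] [0.5353 0.3579 0.046 ] cloud [0.5359 0.3582 0.0465] zmax 0.056447582999868295
top [280 220  10   7  51] [284.9216 223.2157] [0.4944 0.203  0.046 ] cloud [0.4945 0.2015 0.058 ] zmax 0.06492674756776817
top [258 234  12  12 105] [263.7048 240.1619] [0.4498 0.2609 0.046 ] cloud [0.4501 0.2587 0.0568] zmax 0.06551663726545276
top [236 242   9  11  73] [239.8356 247.589 ] [0.431  0.3255 0.046 ] cloud [0.43   0.325  0.0478] zmax 1.307757154895122
bench z 0.0008696611613342453 depth nan 0.00388671875
scene [384 199  10   8  48] [387.7917 201.5625] [0.4389 0.2581 0.046 ] cloud [0.4488 0.2575 0.0553] zmax 0.061408319752615736
scene [407 200   8   8  44] [410.0909 202.8636] [0.4302 0.3242 0.046 ] cloud [0.4275 0.3236 0.0446] zmax 0.051842709850129176
scene [362 204  10   7  39] [366.4359 206.7949] [0.4784 0
[... 647 characters left out ...]
450 [ 0.4658 -0.0198  0.0707] rect ((465.8426513671875, -20.909217834472656), (60.11104965209961, 60.037620544433594), 71.84481811523438)
rodtop 56 [ 0.4657 -0.0202  0.1466] rect ((465.85693359375, -20.492244720458984), (19.328439712524414, 17.45549201965332), 87.64107513427734)
panel 223 [ 0.4923 -0.3631  0.1072] rect ((493.51947021484375, -363.6031494140625), (11.100129127502441, 171.93380737304688), 72.96940612792969)
plate 3169 [ 0.5128 -0.2968  0.0166] rect ((522.80126953125, -339.060546875), (312.4200134277344, 343.45269775390625), 87.91386413574219)
rack 5498 [0.497  0.2697 0.0039] rect ((500.02886962890625, 270.00445556640625), (299.7472839355469, 299.85595703125), 89.97613525390625)
```

```bash
python3 - <<'E'
from h import *
np.set_printoptions(suppress=True,precision=4)
f=np.load('/tmp/top0.npz');C=cloud('top',f['d']);p=f['p'];g=p.astype(int).sum(2)
def rect(m,nm):
    k,l,s,c=cv2.connectedComponentsWithStats(m.astype(np.uint8)); i=1+np.argmax(s[1:,4]); q=C[l==i]
    print(nm,len(q),q.mean(0),cv2.minAreaRect((q[:,:2]*1000).astype(np.float32)))
Z=C[...,2];X=C[...,0];Y=C[...,1]
rect((Z>.010)&(Y<-.15)&(Y>-.5)&(X>.35)&(X<.68),'jig all')
rect((Z>.0025)&(Y<.45)&(Y>.14)&(X>.38)&(X<.62),'rack all')
m=np.zeros(g.shape,bool); m[165:190,345:378]=True
q=np.argwhere(m&(g<330)); print('slot px',len(q),q.mean(0)); P=np.array([atz('top',(b,a),.09) for a,b in q]); print(P.mean(0),cv2.minAreaRect((P[:,:2]*1000).astype(np.float32)))
hsv=cv2.cvtColor(p,cv2.COLOR_RGB2HSV)
b=(hsv[...,0]>10)&(hsv[...,0]<32)&(hsv[...,1]>90)&(hsv[...,2]>110)
k,l,s,c=cv2.connectedComponentsWithStats(b.astype(np.uint8))
for i in range(1,k):
    if s[i,0]>430 and s[i,0]<520 and s[i,4]>5: print(s[i],np.median(C[l==i],0))
# high points in jig
m=(Z>.055)&(Z<.1)&(Y<-.2)&(Y>-.34)&(X>.42)&(X<.62)
k,l,s,c=cv2.connectedComponentsWithStats(m.astype(np.uint8))
for i in range(1,k): 
    if s[i,4]>5: print('hi',s[i],C[l==i].mean(0),C[l==i].max(0))
o=arm.observe(); print(R.from_rotvec(o['ee_rot']).as_matrix())
E
```

```text
jig all 4543 [ 0.5092 -0.3069  0.0332] ((513.8646240234375, -298.61871337890625), (146.45458984375, 200.25381469726562), 72.66484069824219)
rack all 2609 [0.502  0.276  0.0268] ((508.53521728515625, 271.5471496582031), (141.44366455078125, 221.97140502929688), 17.26250648498535)
slot px 0 [nan nan]<stdin>:11: RuntimeWarning: Mean of empty slice.
  ret = um.true_divide(
  ret = ret.dtype.type(ret / rcount)
Traceback (most recent call last):
IndexError: too many indices for array: array is 1-dimensional, but 2 were indexed
```

```bash
python3 - <<'E' 2>/dev/null
from h import *
np.set_printoptions(suppress=True,precision=4)
f=np.load('/tmp/top0.npz');C=cloud('top',f['d']);p=f['p'];g=p.astype(int).sum(2)
Z=C[...,2];X=C[...,0];Y=C[...,1]
print(g[166:190,346:378:2])
q=np.argwhere((Z<.08)&(X>.58)&(X<.64)&(Y>-.04)&(Y<.04)); print('slot deep',len(q),q.mean(0))
hsv=cv2.cvtColor(p,cv2.COLOR_RGB2HSV)
b=(hsv[...,0]>10)&(hsv[...,0]<32)&(hsv[...,1]>90)&(hsv[...,2]>110)
k,l,s,c=cv2.connectedComponentsWithStats(b.astype(np.uint8))
for i in range(1,k):
    if s[i,0]>430 and s[i,0]<520 and s[i,4]>5: print(s[i],np.median(C[l==i],0))
m=(Z>.055)&(Z<.1)&(Y<-.2)&(Y>-.34)&(X>.42)&(X<.62)
k,l,s,c=cv2.connectedComponentsWithStats(m.astype(np.uint8))
for i in range(1,k): 
    if s[i,4]>5: print('hi',s[i],C[l==i].mean(0),C[l==i].max(0))
o=arm.observe(); print(R.from_rotvec(o['ee_rot']).as_matrix())
E
```

```text
[[620 625 632 612 619 629 622 630 626 621 623 613 616 618 606 608]
 [622 628 630 618 630 635 627 619 621 627 625 611 608 624 622 609]
 [619 617 624 621 626 638 627 630 625 619 629 606 610 621 615 608]
 [614 622 619 624 619 629 626 634 623 625 621 624 619 618 608 613]
 [623 621 621 616 623 643 638 631 623 621 616 622 620 628 630 618]
 [615 608 624 620 611 631 628 634 628 598 587 581 628 622 625 626]
 [619 616 621 620 618 614 587 595 570 519 486 491 621 621 629 616]
 [620 620 623 583 584 545 496 489 449 416 397 414 590 625 625 625]
 [633 619 620 503 455 439 402 397 389 382 377 407 609 623 616 626]
 [623 625 614 453 384 372 383 392 376 370 372 398 610 619 626 619]
 [623 622 617 464 368 382 388 380 369 376 369 406 592 627 623 627]
 [622 624 617 467 392 384 385 384 385 406 416 431 596 621 625 616]
 [626 622 611 476 391 407 411 440 449 490 516 543 602 618 619 607]
 [622 616 619 507 464 493 514 544 585 586 589 612 624 617 613 613]
 [624 622 618 578 547 585 608 615 622 616 625 622 612 613 603 619]
 [632 624 632 624 616 621 632 637 623 628 620 613 618 618 609 612]
 [629 620 624 622 625 618 61
[... 654 characters left out ...]
  62] [ 0.4772 -0.2486  0.0586]
[463 227  10   6  42] [ 0.4679 -0.2828  0.0788]
hi [466 181  15   6  55] [ 0.5895 -0.3031  0.0696] [ 0.5973 -0.2861  0.079 ]
hi [462 187   7   8  41] [ 0.5692 -0.2785  0.0799] [ 0.5791 -0.2694  0.0939]
hi [474 191  10   8  57] [ 0.5591 -0.3132  0.0812] [ 0.5694 -0.3026  0.0945]
hi [453 222   7   8  42] [ 0.4786 -0.2498  0.0793] [ 0.4875 -0.2412  0.0925]
hi [465 226  10   8  57] [ 0.4677 -0.2845  0.0819] [ 0.4769 -0.2754  0.0932]
hi [451 235  16   6  43] [ 0.4478 -0.2585  0.0718] [ 0.4541 -0.2408  0.081 ]
hi [489 245   3   3   6] [ 0.4233 -0.3395  0.0701] [ 0.426  -0.3388  0.0775]
[[ 0.     -0.9527  0.304 ]
 [ 0.0001  0.304   0.9527]
 [-1.     -0.      0.0001]]
```

```bash
cat >> h.py <<'E'
np.set_printoptions(suppress=True,precision=4)
def to(x,y,z,jaw):
    """row to bring TCP to x,y,z with jaws' axis (tool z) at world angle jaw deg (mod 180), tool down"""
    o=arm.observe(); M=R.from_rotvec(o['ee_rot']).as_matrix()
    t=M.T@(np.array([x,y,z])-o['position'])*1000
    best=None
    for a in (jaw,jaw+180):
        a=np.radians(a); zt=np.array([np.cos(a),np.sin(a),0]); xt=np.array([0,0,-1.]); G=np.c_[xt,np.cross(zt,xt),zt]
        rv=R.from_matrix(M.T@G).as_rotvec(degrees=True)
        if best is None or np.linalg.norm(rv)<np.linalg.norm(best): best=rv
    print('row',np.round(t,1),np.round(best,1)); return t,best
def st():
    o=arm.observe(); M=R.from_rotvec(o['ee_rot']).as_matrix()
    print('t',round(o['clock'],2),'pos',o['position'],'jaw',np.degrees(np.arctan2(M[1,2],M[0,2])).round(2),'tilt',M[2].round(4),'F',o['force'].round(2),'T',o['ft_torque'].round(2),'w',round(o['width']*92,2),'q',o['joints'].round(2))
E
python3 - <<'E'
from h import *
f=np.load('/tmp/top0.npz');g=f['p'].astype(float).sum(2)
w=np.clip(600-g[168:184,349:374],0,None); v,u=np.mgrid[168:184,349:374]
c=((u*w).sum()/w.sum(),(v*w).sum()/w.sum()); print(c,atz('top',c,.09),atz('top',c,.086))
to(.5023,.2765,.12,107.6)
E
```

```text
(np.float64(360.3448965024982), np.float64(175.64430168926958)) [ 0.6144 -0.0014  0.09  ] [ 0.615  -0.0017  0.086 ]
row [  79.  -394.5 -208.9] [-35.3   0.    0. ]
```

Request:
send_rows(
  rows=[
    [[75,-394,-209,-35.3,0,0,54],[75,-394,-209,-35.3,0,0,54],[75,-394,-209,-35.3,0,0,54],[75,-394,-209,-35.3,0,0,54],[75,-394,-209,-35.3,0,0,54],[75,-394,-209,-35.3,0,0,54],[75,-394,-209,-35.3,0,0,54],[75,-394,-209,-35.3,0,0,54]],
  ],
  grip_force=60,
)

```text
clock: 1.8
position: [0.4661, 0.3129, 0.1329]
ee_rot: [-1.432, 1.047, 1.432]
force: [0.3, 1.3, 0.6]
width: 0.537
```

```bash
python3 - <<'E'
from h import *
st(); to(.5023,.2765,.12,107.6)
E
```

```text
t 1.8 pos [0.4661 0.3129 0.1329] jaw 107.61 tilt [-1.     -0.0007  0.0003] F [0.3  1.27 0.57] T [ 0.08  0.02 -0.01] w 49.43 q [-0.68  0.4  -0.01  1.81  0.01  0.93  1.19]
row [ 12.9 -23.4 -45.6] [0. 0. 0.]
```

Request:
send_rows(
  rows=[
    [[11,-21,-41,0,0,0,54],[11,-21,-41,0,0,0,54],[11,-21,-41,0,0,0,54],[11,-21,-41,0,0,0,54],[11,-21,-41,0,0,0,54],[11,-21,-41,0,0,0,54],[11,-21,-41,0,0,0,54],[11,-21,-41,0,0,0,54]],
  ],
)

```text
clock: 2.6
position: [0.497, 0.2821, 0.1221]
ee_rot: [-1.432, 1.047, 1.432]
force: [-0.7, -0.2, 0.2]
width: 0.537
```

```bash
python3 - <<'E'
from h import *
st(); to(.5023,.2765,.033,107.6)
p,d=optics.get_image('top'); cv2.imwrite('pics/top1.png',cv2.resize(p[150:290,180:360],None,fx=4,fy=4)[:,:,::-1])
p,d=optics.get_image('scene'); cv2.imwrite('pics/scene1.png',cv2.resize(p[130:270,320:500],None,fx=4,fy=4)[:,:,::-1])
E
```

```text
t 2.6 pos [0.497  0.2821 0.1221] jaw 107.65 tilt [-1.     -0.0002  0.0001] F [-0.71 -0.2   0.21] T [ 0.04  0.01 -0.01] w 49.4 q [-0.61  0.42 -0.    1.8   0.    0.92  1.27]
row [89.1 -3.3 -7. ] [0. 0. 0.]
```

View pics/scene1.png

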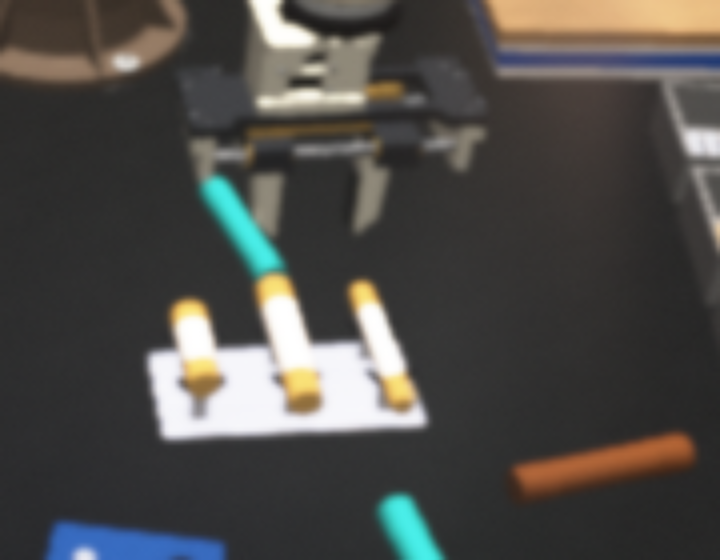

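Request:
send_rows(
  rows=[
    [[20,-3.3,-7,0,0,0,54],[50,-3.3,-7,0,0,0,54],[75,-3.3,-7,0,0,0,54],[89,-3.3,-7,0,0,0,54],[89,-3.3,-7,0,0,0,54],[89,-3.3,-7,0,0,0,54],[89,-3.3,-7,0,0,0,54],[89,-3.3,-7,0,0,0,54]],
  ],
)

```text
clock: 3.5
position: [0.5033, 0.2765, 0.0341]
ee_rot: [-1.432, 1.046, 1.431]
force: [0.6, -0.1, 0.6]
width: 0.537
```

```bash
python3 - <<'E'
from h import *
st(); to(.5023,.2765,.033,107.6)
E
```

```text
t 3.5 pos [0.5033 0.2765 0.0341] jaw 107.6 tilt [-1.     -0.002   0.0006] F [ 0.57 -0.07  0.61] T [ 0.02 -0.03 -0.02] w 49.41 q [-0.59  0.54 -0.    1.87  0.    0.73  1.28]
row [1.1 0.9 0.3] [0.  0.  0.1]
```

Request:
send_rows(
  rows=[
    [[0,0,0,0,0,0,10],[0,0,0,0,0,0,10],[0,0,0,0,0,0,10],[0,0,0,0,0,0,10],[0,0,0,0,0,0,10],[0,0,0,0,0,0,10],[0,0,0,0,0,0,10],[0,0,0,0,0,0,10]],
  ],
  grip_force=60,
)

```text
clock: 4.3
position: [0.5025, 0.276, 0.0329]
ee_rot: [-1.432, 1.048, 1.432]
force: [0.7, 0.0, -0.5]
width: 0.101
```

```bash
python3 - <<'E'
from h import *
st(); to(.519,-.282,.16,72.7)
E
```

```text
t 4.3 pos [0.5025 0.276  0.0329] jaw 107.6 tilt [-1.  0. -0.] F [ 0.7   0.03 -0.47] T [0.03 0.07 0.02] w 9.33 q [-0.59  0.54 -0.    1.87  0.    0.73  1.28]
row [-127.1  153.  -536.8] [34.9 -0.  -0. ]
```

```bash
python3 - <<'E'
from h import *
p,d=optics.get_image('top'); cv2.imwrite('pics/top2.png',cv2.resize(p[150:290,180:360],None,fx=4,fy=4)[:,:,::-1])
p,d=optics.get_image('scene'); cv2.imwrite('pics/scene2.png',cv2.resize(p[130:270,320:500],None,fx=4,fy=4)[:,:,::-1])
print(proj('scene',arm.observe()['position']),proj('scene',[.5023,.2765,.046]))
E
```

```text
[[391.0333 219.0943]] [[391.6593 215.6696]]
```

View pics/scene2.png

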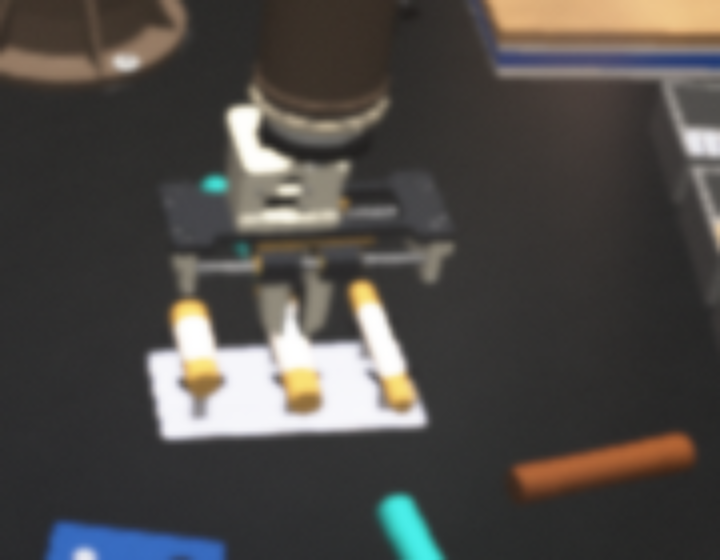

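View pics/top2.png

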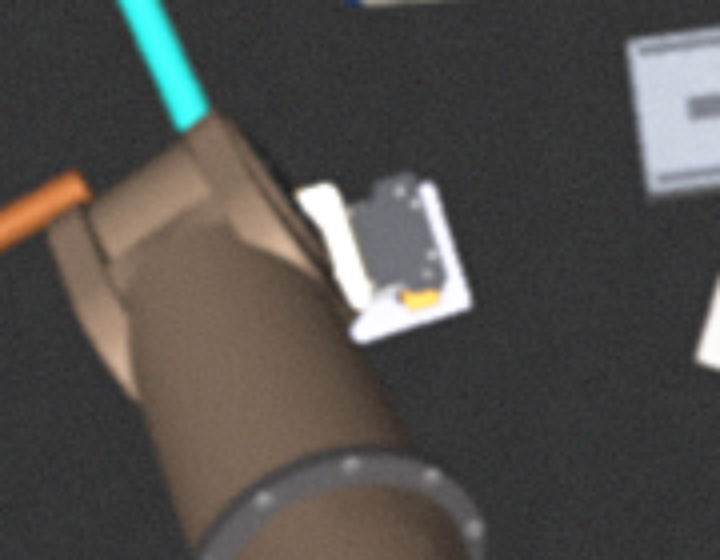

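```bash
python3 - <<'E'
from h import *
st()
p,d=optics.get_image('scene'); C=cloud('scene',d)
ax=np.array([np.cos(np.radians(17.6)),np.sin(np.radians(17.6))]); n=np.array([-ax[1],ax[0]])
Q=C-np.array([.5023,.2765,0])
L=np.stack([Q[...,:2]@ax,Q[...,:2]@n,C[...,2]],-1)*1000
for v in range(198,222,2):
    print(v,' '.join('(%d,%d,%d)'%tuple(L[v,u]) for u in range(382,406,2)))
cv2.imwrite('pics/scene3.png',cv2.resize(p[180:240,360:430],None,fx=10,fy=10,interpolation=cv2.INTER_CUBIC)[:,:,::-1])
E
```

```text
t 4.4 pos [0.5025 0.2759 0.0329] jaw 107.6 tilt [-1.  0. -0.] F [1.17 0.31 0.64] T [0.05 0.03 0.02] w 8.92 q [-0.59  0.54 -0.    1.87  0.    0.73  1.28]
198 (-142,1,0) (33,-36,139) (36,-31,141) (36,-26,141) (37,-21,141) (37,-15,141) (35,-10,139) (0,6,110) (10,8,118) (35,6,138) (36,11,138) (37,16,139)
200 (-132,0,0) (29,-34,129) (39,-32,136) (36,-25,134) (33,-19,131) (38,-15,135) (32,-8,130) (1,6,104) (10,9,111) (38,6,133) (34,13,130) (33,18,129)
202 (-122,-1,0) (-61,-11,48) (10,-23,106) (12,-18,107) (8,-12,104) (8,-6,103) (-9,4,89) (9,4,104) (11,9,105) (10,15,104) (10,21,103) (-115,68,0)
204 (-114,-3,-1) (-55,-11,45) (10,-23,99) (11,-17,100) (9,-11,98) (8,-5,96) (-5,4,84) (11,4,98) (10,10,97) (13,15,99) (-107,59,0) (-104,65,1)
206 (-102,-5,0) (-103,1,-2) (7,-21,89) (10,-16,91) (9,-11,90) (8,-4,89) (-1,3,80) (7,6,88) (11,11,90) (8,17,87) (-98,57,-1) (-100,64,-3)
208 (-94,-6,-2) (-90,-1,0) (7,-21,82) (10,-16,84) (10,-10,83) (-22,4,55) (0,4,74) (11,6,84) (8,13,81) (11,17,83) (-87,55,0) (-86,61,0)
210 (-84,-8,-1) (-81,-3,0) (8,-20,76) (9,-15,75) (10,-9,76) (-11,2,57) (1,4,68) (6,8,72) (12,12,76) (10,18,74) (-79,53,-2) (-78,59,-1)
212 (-72,-11,0) (-25,-17,39) (-25,-11,39) (7,-14,67) (9,-8,68) (-4,0,56) (5,3,64) (10,8,68) (9,14,66) (-69,44,-1) (-68,51,0) (-68,57,-1)
214 (-68,-11,-4) (-65,-6,-2) (-62,0,0) (-3,-10,49) (8,-7,60) (4,0,56) (9,3,60) (-61,30,-1) (-59,36,0) (-58,42,0) (-59,49,-1) (-56,54,1)
216 (-53,-14,0) (-54,-8,0) (-54,-1,-2) (1,-11,46) (11,-8,55) (14,-3,57) (17,1,59) (13,8,55) (-52,35,-2) (-50,40,-1) (-43,44,4) (-43,50,4)
218 (-38,-17,5) (-40,-11,2) (-36,-6,6) (-22,-3,17) (19,-9,54) (21,-4,55) (26,0,59) (21,7,55) (-36,31,3) (-33,36,5) (-30,41,7) (-33,48,4)
220 (-28,-19,6) (-27,-13,6) (-29,-7,3) (-24,-2,8) (22,-9,49) (32,-6,58) (33,-1,58) (33,4,57) (-28,29,2) (-29,35,1) (-25,40,4) (-25,46,4)
```

View pics/scene3.png

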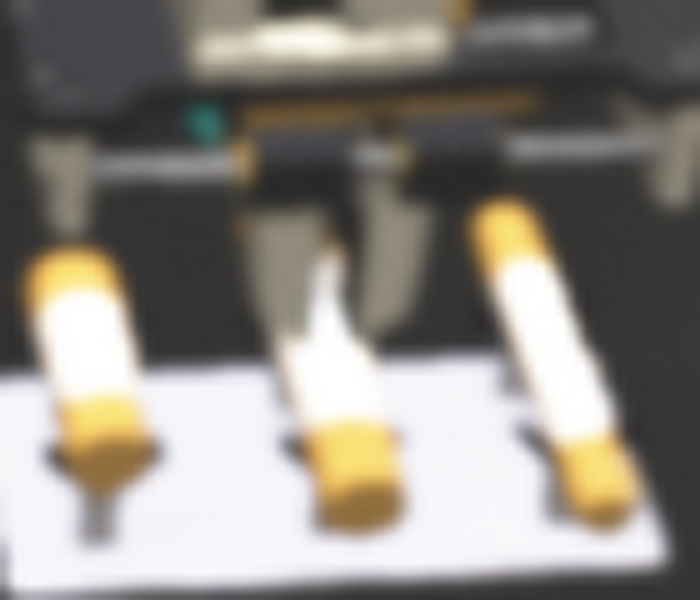

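```bash
python3 - <<'E'
from h import *
d=np.load('/tmp/scene0.npz')['d']; C=cloud('scene',d)
m=(C[...,2]>.1)&(abs(C[...,0]-.19)<.09)&(abs(C[...,1]-.595)<.09)
q=C[m]; print(len(q)); 
for lo in range(180,300,8):
    s=q[(q[:,2]*1000>lo)&(q[:,2]*1000<lo+8)]
    if len(s): print(lo,len(s),s.min(0),s.max(0))
print(proj('scene',[.1898,.5949,.198]))
p=np.load('/tmp/scene0.npz')['p']; cv2.imwrite('pics/s0g.png',cv2.resize(p[60:140,470:570],None,fx=7,fy=7,interpolation=cv2.INTER_CUBIC)[:,:,::-1])
E
```

```text
4331
220 3 [0.1829 0.5433 0.2252] [0.215  0.6373 0.2274]
228 19 [0.1746 0.5396 0.2284] [0.2187 0.6454 0.2357]
236 32 [0.1663 0.5346 0.236 ] [0.2223 0.6514 0.244 ]
244 34 [0.1725 0.5322 0.244 ] [0.2195 0.6524 0.2519]
252 37 [0.1709 0.5317 0.252 ] [0.219  0.652  0.2599]
260 38 [0.1657 0.532  0.2601] [0.2203 0.6531 0.268 ]
268 40 [0.1655 0.5304 0.268 ] [0.2191 0.6543 0.2759]
276 36 [0.1635 0.5307 0.2761] [0.2206 0.6556 0.2839]
284 7 [0.1744 0.5295 0.284 ] [0.2477 0.6603 0.2915]
292 51 [0.1579 0.5057 0.2927] [0.2517 0.6673 0.2996]
[[510.2895 129.7453]]
```

View pics/s0g.png

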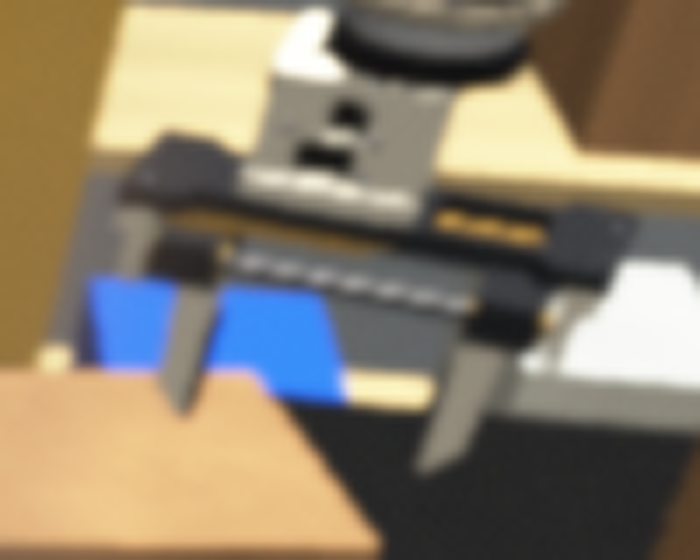

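Request:
send_rows(
  rows=[
    [[-8,0,0,0,0,0,54],[-8,0,0,0,0,0,54],[-8,0,0,0,0,0,54],[-8,0,0,0,0,0,54],[-8,0,0,0,0,0,54],[0,0,0,0,0,0,54],[0,0,0,0,0,0,54],[0,0,0,0,0,0,54]],
  ],
)

```text
clock: 5.25
position: [0.5022, 0.2758, 0.0324]
ee_rot: [-1.432, 1.049, 1.432]
force: [-0.3, 0.2, 0.4]
width: 0.542
```

```bash
python3 - <<'E'
from h import *
st(); to(.5023,.2765,.008,107.6)
p,d=optics.get_image('scene'); C=cloud('scene',d)
cv2.imwrite('pics/scene4.png',cv2.resize(p[180:240,360:430],None,fx=10,fy=10,interpolation=cv2.INTER_CUBIC)[:,:,::-1])
ax=np.array([np.cos(np.radians(17.6)),np.sin(np.radians(17.6))]); n=np.array([-ax[1],ax[0]])
Q=C-np.array([.5023,.2765,0])
L=np.stack([Q[...,:2]@ax,Q[...,:2]@n,C[...,2]],-1)*1000
for v in range(204,217):
    print(v,' '.join('(%d,%d,%d)'%tuple(L[v,u]) for u in list(range(376,388,2))+list(range(398,410,2))))
E
```

```text
t 5.25 pos [0.5022 0.2758 0.0324] jaw 107.6 tilt [-1.      0.001  -0.0003] F [-0.33  0.22  0.44] T [ 0.04 -0.03 -0.02] w 49.85 q [-0.59  0.54 -0.    1.87  0.    0.73  1.28]
row [24.4 -0.4  0.7] [ 0.  -0.  -0.1]
204 (-112,-23,0) (-1,-43,91) (11,-40,101) (10,-34,100) (9,-28,99) (-44,-8,54) (-108,47,0) (-110,54,-2) (3,24,91) (12,27,97) (9,34,94) (10,39,95)
205 (-110,-23,-1) (0,-43,88) (10,-40,97) (11,-34,97) (12,-29,98) (-44,-8,50) (-103,46,0) (-99,51,2) (3,24,87) (10,28,92) (7,35,89) (9,40,91)
206 (-102,-24,0) (0,-43,85) (7,-39,91) (11,-34,93) (7,-27,90) (-40,-9,50) (-98,44,0) (-96,50,0) (7,24,86) (7,29,86) (9,34,87) (9,40,87)
207 (-103,-24,-3) (0,-42,80) (9,-39,88) (9,-33,88) (7,-27,86) (-33,-10,52) (858,-247,794) (-8,23,69) (7,24,82) (12,28,86) (8,35,82) (10,40,84)
208 (-94,-26,-1) (0,-42,77) (9,-38,84) (9,-33,84) (9,-27,84) (-31,-10,49) (-93,44,-4) (-8,24,65) (10,23,82) (7,30,79) (11,35,82) (-89,75,-3)
209 (-90,-26,-1) (0,-42,74) (9,-38,81) (8,-32,80) (8,-26,80) (-30,-10,46) (-83,41,0) (-9,24,61) (8,24,76) (11,29,78) (11,35,77) (-81,73,-1)
210 (-84,-27,-1) (-81,-22,1) (10,-38,78) (6
[... 265 characters left out ...]
22,-3) (10,-37,70) (13,-32,73) (8,-25,68) (-25,-11,39) (-70,38,-1) (-66,44,1) (7,26,64) (10,31,66) (-67,63,0) (-24,55,35)
213 (-68,-30,0) (-73,-23,-4) (-68,-18,0) (10,-31,67) (8,-25,65) (-23,-11,37) (-66,38,-2) (-66,44,-2) (8,26,61) (-63,56,-1) (-63,62,-1) (-61,68,0)
214 (-65,-31,0) (-62,-25,0) (-64,-18,0) (10,-31,63) (5,-24,58) (-60,-1,1) (-61,37,-1) (-58,42,0) (-61,49,-3) (-55,54,1) (-58,61,-1) (-59,68,-2)
215 (-59,-32,0) (-62,-25,-2) (-56,-20,1) (-61,-12,-2) (-58,-7,0) (-60,0,-2) (-57,36,-2) (-57,42,-2) (-52,47,0) (-54,54,-1) (-51,59,1) (-50,65,1)
216 (-56,-32,-1) (-54,-26,0) (-55,-20,0) (-56,-14,-2) (-54,-8,-1) (-50,-2,1) (-46,33,2) (-51,41,-1) (-40,43,7) (-45,51,2) (-39,56,6) (-42,63,4)
```

View pics/scene4.png

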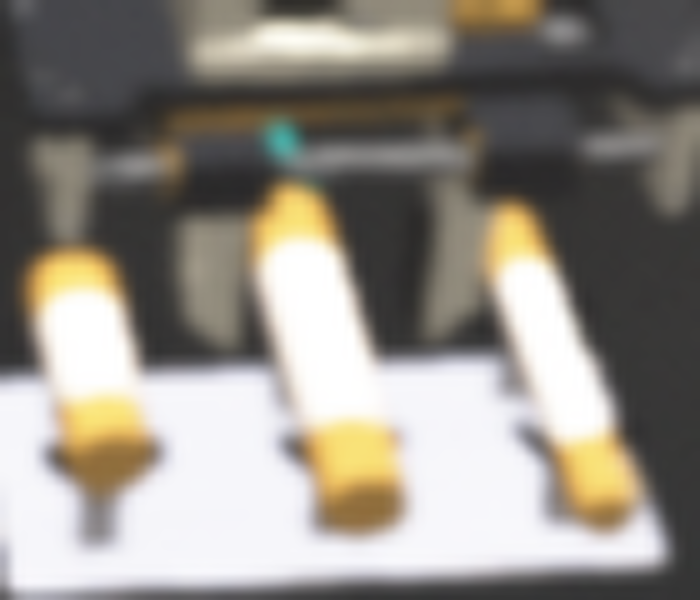

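```bash
python3 - <<'E'
from h import *
p,d=optics.get_image('scene'); C=cloud('scene',d)
for v in range(194,210,2): print(v,[tuple((C[v,u]*1000).astype(int)) for u in (365,367,426,428)])
E
```

```text
194 [(np.int64(562), np.int64(202), np.int64(157)), (np.int64(561), np.int64(207), np.int64(157)), (np.int64(504), np.int64(360), np.int64(141)), (np.int64(511), np.int64(364), np.int64(147))]
196 [(np.int64(563), np.int64(202), np.int64(151)), (np.int64(563), np.int64(207), np.int64(152)), (np.int64(509), np.int64(360), np.int64(138)), (np.int64(511), np.int64(365), np.int64(140))]
198 [(np.int64(555), np.int64(201), np.int64(138)), (np.int64(564), np.int64(208), np.int64(146)), (np.int64(511), np.int64(361), np.int64(133)), (np.int64(510), np.int64(366), np.int64(133))]
200 [(np.int64(557), np.int64(202), np.int64(133)), (np.int64(562), np.int64(208), np.int64(138)), (np.int64(512), np.int64(362), np.int64(126)), (np.int64(509), np.int64(367), np.int64(125))]
202 [(np.int64(555), np.int64(202), np.int64(125)), (np.int64(559), np.int64(208), np.int64(128)), (np.int64(353), np.int64(374), np.int64(-1)), (np.int64(354), np.int64(380), np.int64(1))]
204 [(np.int64(405), np.int64(185), np.int64(-3)), (np.int64(408), np.int64(192), np.int64(1)), (np.int64(362), np.int64(375), np.int64(-2)), (np.int64(362), np.int64(381), np.int64(-1))]
206 [(np.int64(489), np.int64(195), np.int64(57)), (np.int64(491), np.int64(201), np.int64(59)), (np.int64(375), np.int64(375), np.int64(0)), (np.int64(374), np.int64(381), np.int64(0))]
208 [(np.int64(497), np.int64(197), np.int64(56)), (np.int64(498), np.int64(203), np.int64(58)), (np.int64(387), np.int64(375), np.int64(1)), (np.int64(384), np.int64(382), np.int64(0))]
```

Request:
send_rows(
  rows=[
    [[10,0,0.7,0,0,0,54],[22,0,0.7,0,0,0,54],[22,0,0.7,0,0,0,54],[22,0,0.7,0,0,0,10],[22,0,0.7,0,0,0,10],[22,0,0.7,0,0,0,10],[22,0,0.7,0,0,0,10],[22,0,0.7,0,0,0,10]],
  ],
  grip_force=60,
)

```text
clock: 6.15
position: [0.5024, 0.2774, 0.0113]
ee_rot: [-1.432, 1.046, 1.432]
force: [-0.8, 3.3, 0.9]
width: 0.267
```

```bash
python3 - <<'E'
from h import *
st(); to(.519,-.282,.15,72.7)
E
```

```text
t 6.15 pos [0.5024 0.2774 0.0113] jaw 107.63 tilt [-1.     -0.0008  0.0008] F [-0.85  3.29  0.91] T [ 0.55  0.23 -0.03] w 24.55 q [-0.59  0.57 -0.    1.89  0.    0.68  1.28]
row [-139.3  153.4 -538.1] [34.9  0.1  0. ]
```

Request:
send_rows(
  rows=[
    [[-50,0,0,0,0,0,10],[-100,0,0,0,0,0,10],[-145,20,-20,5,0,0,10],[-155,40,-60,10,0,0,10],[-155,50,-105,15,0,0,10],[-155,60,-150,20,0,0,10],[-155,70,-195,25,0,0,10],[-155,80,-235,30,0,0,10]],
  ],
)

```text
clock: 6.95
position: [0.4968, 0.0258, 0.1662]
ee_rot: [-1.045, 1.305, 1.044]
force: [1.0, 0.1, -0.9]
width: 0.27
```

```bash
python3 - <<'E'
from h import *
st(); to(.519,-.282,.16,72.7)
E
```

```text
t 6.95 pos [0.4968 0.0258 0.1662] jaw 77.34 tilt [-1.     -0.0005 -0.0002] F [ 1.02  0.07 -0.87] T [-0.01 -0.03 -0.03] w 24.81 q [-0.32  0.26  0.2   1.93 -0.06  0.95  1.26]
row [   6.3  -89.1 -295.4] [ 4.6 -0.   0. ]
```

Request:
send_rows(
  rows=[
    [[3,-12,-45,2,0,0,10],[3,-25,-90,4,0,0,10],[4,-40,-135,4.6,0,0,10],[4,-55,-180,4.6,0,0,10],[5,-70,-225,4.6,0,0,10],[6,-83,-270,4.6,0,0,10],[6,-89,-295,4.6,0,0,10],[6,-89,-295,4.6,0,0,10]],
  ],
)

```text
clock: 7.75
position: [0.519, -0.2843, 0.1598]
ee_rot: [-0.985, 1.34, 0.982]
force: [-0.6, 0.8, -0.7]
width: 0.267
```

```bash
python3 - <<'E'
from h import *
st(); to(.519,-.282,.16,72.7)
p,d=optics.get_image('top'); np.savez('/tmp/top5.npz',p=p,d=d); cv2.imwrite('pics/top5.png',cv2.resize(p[140:290,380:560],None,fx=4,fy=4,interpolation=cv2.INTER_CUBIC)[:,:,::-1])
p,d=optics.get_image('scene'); np.savez('/tmp/scene5.npz',p=p,d=d);cv2.imwrite('pics/scene5.png',cv2.resize(p[90:240,140:310],None,fx=4,fy=4,interpolation=cv2.INTER_CUBIC)[:,:,::-1])
C=cloud('scene',d); hsv=cv2.cvtColor(p,cv2.COLOR_RGB2HSV)
b=(hsv[...,0]>10)&(hsv[...,0]<32)&(hsv[...,1]>90)&(hsv[...,2]>110)
k,l,s,c=cv2.connectedComponentsWithStats(b.astype(np.uint8))
for i in range(1,k):
    if 140<s[i,0]<310 and 90<s[i,1]<240 and s[i,4]>8: print(s[i],np.median(C[l==i],0))
E
```

```text
t 7.75 pos [ 0.519  -0.2843  0.1598] jaw 72.61 tilt [-1.     -0.0001 -0.0029] F [-0.56  0.81 -0.65] T [-0.02  0.02  0.01] w 24.56 q [ 0.17  0.42  0.33  1.73 -0.15  1.02  1.83]
row [-0.2  0.7  2.2] [-0.1 -0.2  0. ]
[208 124   7   4  19] [ 0.5124 -0.2455  0.2844]
[160 144  14   6  55] [ 0.2427 -0.6258  0.0142]
[217 144   6   5  11] [ 0.4766 -0.2534  0.1958]
[185 154  13  13 104] [ 0.574  -0.2937  0.1982]
[214 171   9  14  59] [ 0.467  -0.2842  0.0758]
[225 176   7  19  75] [ 0.4809 -0.2486  0.0538]
[192 186   8  13  51] [ 0.56   -0.3121  0.0787]
[203 195   8  17  63] [ 0.5745 -0.2775  0.0462]
```

View pics/scene5.png

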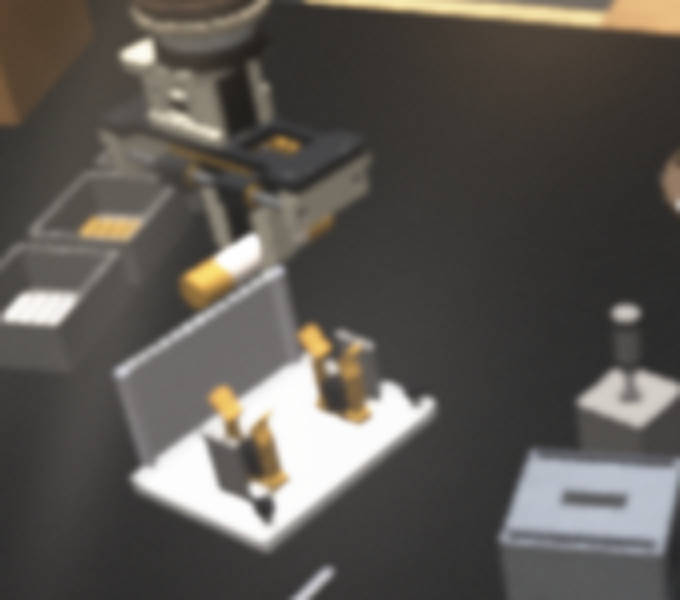

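View pics/top5.png

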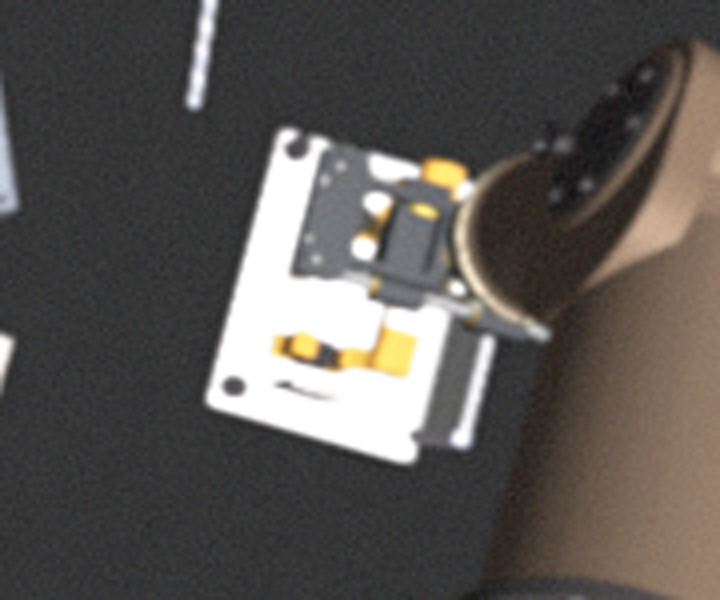

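```bash
python3 - <<'E'
from h import *
a=np.radians(-17.3); ax=np.array([np.cos(a),np.sin(a)]); n=np.array([-ax[1],ax[0]])
def loc(C): Q=C-np.array([.5190,-.2818,0]); return np.stack([Q[...,:2]@ax,Q[...,:2]@n,C[...,2]],-1)*1000
for nm in('scene','top'):
    f=np.load(f'/tmp/{nm}5.npz'); L=loc(cloud(nm,f['d']))
    m=(L[...,2]>165)&(L[...,2]<225)&(abs(L[...,1])<30)&(abs(L[...,0])>20)&(abs(L[...,0])<90)
    if nm=='scene': m&=(L[...,0]>25)
    q=L[m]; print(nm,len(q),q.min(0),q.max(0))
    for s in (-1,1):
        for lo in range(25,75,8):
            r=q[(q[:,0]*s>lo)&(q[:,0]*s<lo+8)]
            if len(r)>3: print(s*lo,len(r),'n',np.percentile(r[:,1],[3,50,97]),'z',np.percentile(r[:,2],[3,50,97]))
E
```

```text
scene 137 [ 25.3016 -12.9752 182.6355] [ 66.2092  16.7563 208.3023]
25 19 n [-1.8664 10.311  14.5573] z [190.2185 201.5005 206.8483]
33 22 n [-2.8416 10.1128 15.3862] z [187.7221 200.4268 206.0802]
41 22 n [-3.9267  9.9558 13.0426] z [186.5828 199.6267 205.7341]
49 20 n [-1.3114  6.988  15.1686] z [191.9036 204.9691 207.6811]
57 53 n [-8.6862  4.4367 13.5658] z [184.3651 196.4665 206.4416]
top 253 [-65.3219 -15.5693 186.2449] [ 65.6698  10.2792 212.4411]
-25 30 n [-12.1598  -1.5797   9.5977] z [199.2183 205.9447 209.4204]
-33 37 n [-11.6784   1.1367   9.2002] z [196.4004 205.1253 208.9922]
-41 37 n [-12.9611   0.5168   9.5942] z [197.6448 205.9029 209.5053]
-49 38 n [-13.3702  -0.3035   9.0253] z [198.82   205.5533 211.3235]
-57 44 n [-12.7581  -0.2828   9.3832] z [194.1824 204.77   210.5192]
-65 4 n [-9.0156 -8.3208 -0.6856] z [186.8257 194.3494 203.1085]
49 23 n [-14.0699  -3.2686   8.405 ] z [200.812  207.0342 210.6156]
57 34 n [-13.3675  -1.0721   8.0692] z [195.7621 205.6542 210.9124]
```

Request:
send_rows(
  rows=[
    [[0,0.5,2.2,0,0,0,10],[20,0.5,2.2,0,0,0,10],[50,0.5,2.2,0,0,0,10],[75,0.5,2.2,0,0,0,10],[90,0.5,2.2,0,0,0,10],[90,0.5,2.2,0,0,0,10],[90,0.5,2.2,0,0,0,10],[90,0.5,2.2,0,0,0,10]],
  ],
)

```text
clock: 8.65
position: [0.5218, -0.2762, 0.0712]
ee_rot: [-0.99, 1.333, 0.987]
force: [-0.6, -0.4, -0.3]
width: 0.271
```

```bash
python3 - <<'E'
from h import *
st(); to(.519,-.282,.0273,72.7)
for nm in('top','scene'):
    p,d=optics.get_image(nm); np.savez(f'/tmp/{nm}6.npz',p=p,d=d)
    b=(140,290,380,560) if nm=='top' else (90,240,140,310)
    cv2.imwrite(f'pics/{nm}6.png',cv2.resize(p[b[0]:b[1],b[2]:b[3]],None,fx=4,fy=4,interpolation=cv2.INTER_CUBIC)[:,:,::-1])
E
```

```text
t 8.65 pos [ 0.5218 -0.2762  0.0712] jaw 73.06 tilt [-1.     -0.0019  0.0001] F [-0.63 -0.35 -0.31] T [0.02 0.02 0.01] w 24.89 q [ 0.19  0.52  0.3   1.82 -0.2   0.83  1.86]
row [43.9  1.1 -6.4] [0.4 0.  0.1]
```

View pics/scene6.png

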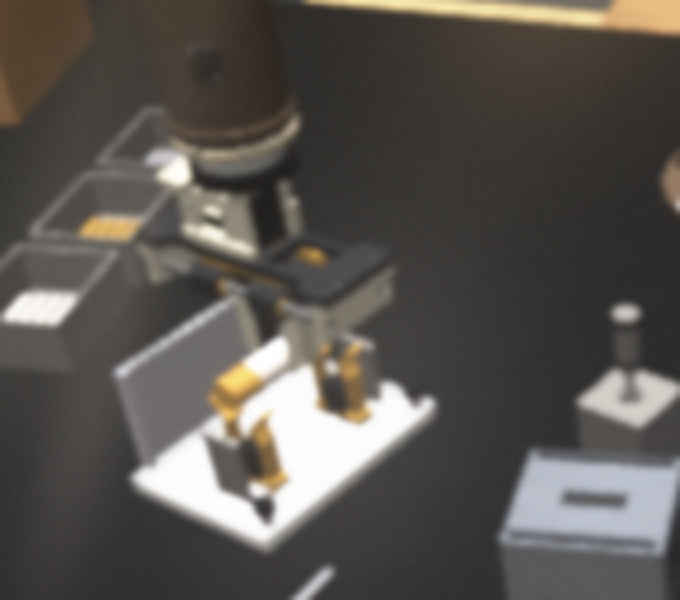

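```bash
python3 - <<'E'
from h import *
st(); to(.519,-.282,.0273,72.7)
a=np.radians(-17.3); ax=np.array([np.cos(a),np.sin(a)]); n=np.array([-ax[1],ax[0]])
def loc(C): Q=C-np.array([.5190,-.2818,0]); return np.stack([Q[...,:2]@ax,Q[...,:2]@n,C[...,2]],-1)*1000
f=np.load('/tmp/top6.npz'); L=loc(cloud('top',f['d'])); L0=loc(cloud('top',np.load('/tmp/top0.npz')['d']))
m=(L[...,2]>92)&(L[...,2]<130)&(abs(L[...,1])<30)&(abs(L[...,0])>20)&(abs(L[...,0])<90)
q=L[m]
for s in (-1,1):
    for lo in range(25,75,8):
        r=q[(q[:,0]*s>lo)&(q[:,0]*s<lo+8)]
        if len(r)>3: print(s*lo,len(r),'n',np.percentile(r[:,1],[3,50,97]),'z',np.percentile(r[:,2],[3,50,97]))
m=(L0[...,2]>60)&(L0[...,2]<100)&(abs(L0[...,1])<40)&(abs(abs(L0[...,0])-48)<12); q=L0[m]
for s in(-1,1):
  for z in range(60,100,6):
    r=q[(q[:,0]*s>0)&(q[:,2]>z)&(q[:,2]<=z+6)]; print('clip',s,z,sorted(r[:,1].astype(int)))
E
```

```text
t 8.75 pos [ 0.5216 -0.2765  0.0711] jaw 73.03 tilt [-1.     -0.0019  0.0001] F [ 0.21 -0.32 -0.35] T [ 0.01  0.04 -0.  ] w 24.71 q [ 0.19  0.52  0.3   1.82 -0.2   0.83  1.86]
row [43.8  1.  -6. ] [0.3 0.  0.1]
-25 22 n [-4.218   5.0655 16.8704] z [108.1743 117.2217 121.0862]
-33 34 n [-5.7444  8.3746 17.315 ] z [107.8426 116.4441 122.4643]
-41 35 n [-6.2096  7.4531 17.6782] z [ 93.8102 117.9161 122.5439]
-49 31 n [-4.3715  8.1897 17.3242] z [107.1211 117.5537 121.6677]
-57 37 n [-5.4894  7.7015 16.7736] z [105.0034 117.8421 121.5916]
49 25 n [-6.1835  5.7764 16.6444] z [112.5064 119.4315 122.7923]
57 29 n [-4.3811  9.3303 18.4103] z [108.9747 117.6122 123.5274]
clip -1 60 [np.int64(20), np.int64(20)]
clip -1 66 [np.int64(-15), np.int64(-14), np.int64(-10), np.int64(-9), np.int64(8), np.int64(19)]
clip -1 72 [np.int64(-17), np.int64(-15), np.int64(-14), np.int64(-12), np.int64(-11), np.int64(-10), np.int64(-9), np.int64(-9), np.int64(-8), np.int64(9), np.int64(10), np.int64(10), np.int64(12), np.int64(12), np.int64(13), np.int64(14), np.int64(14), np.int64(14)]
clip -1 78 [np.int64(-
[... 1795 characters left out ...]
, np.int64(-12), np.int64(-11), np.int64(-10), np.int64(13), np.int64(13), np.int64(15), np.int64(15), np.int64(15), np.int64(16), np.int64(16), np.int64(16), np.int64(17), np.int64(18), np.int64(21)]
clip 1 84 [np.int64(-25), np.int64(-24), np.int64(-23), np.int64(-23), np.int64(-22), np.int64(-21), np.int64(-21), np.int64(-19), np.int64(-16), np.int64(19), np.int64(19), np.int64(20), np.int64(21), np.int64(21), np.int64(21), np.int64(22), np.int64(22), np.int64(25), np.int64(25), np.int64(25), np.int64(25)]
clip 1 90 [np.int64(-26), np.int64(-25), np.int64(-24), np.int64(-24), np.int64(-23), np.int64(-23), np.int64(-22), np.int64(-22), np.int64(24), np.int64(25), np.int64(25)]
clip 1 96 []
```

Request:
send_rows(
  rows=[
    [[0,1,-6,0.3,0,0,10],[0,1,-6,0.3,0,0,10],[8,1,-6,0.3,0,0,10],[14,1,-6,0.3,0,0,10],[14,1,-6,0.3,0,0,10],[14,1,-6,0.3,0,0,10],[14,1,-6,0.3,0,0,10],[14,1,-6,0.3,0,0,10]],
  ],
)

```text
clock: 9.55
position: [0.5183, -0.282, 0.0561]
ee_rot: [-0.984, 1.337, 0.984]
force: [0.8, 0.5, -1.3]
width: 0.268
```

```bash
python3 - <<'E'
from h import *
st(); to(.519,-.282,.0273,72.7)
E
```

```text
t 9.55 pos [ 0.5183 -0.282   0.0561] jaw 72.7 tilt [-1.     -0.0003  0.    ] F [ 0.81  0.54 -1.33] T [ 0.02  0.03 -0.06] w 24.67 q [ 0.2   0.54  0.29  1.83 -0.21  0.8   1.87]
row [28.8 -0.6  0.2] [0. 0. 0.]
```

Aligned. Press down gradually.

Request:
send_rows(
  rows=[
    [[5,-0.5,0,0,0,0,10],[10,-0.5,0,0,0,0,10],[14,-0.5,0,0,0,0,10],[17,-0.5,0,0,0,0,10],[20,-0.5,0,0,0,0,10],[23,-0.5,0,0,0,0,10],[26,-0.5,0,0,0,0,10],[28,-0.5,0,0,0,0,10]],
  ],
)

```text
clock: 10.35
position: [0.5192, -0.2813, 0.0275]
ee_rot: [-0.984, 1.336, 0.985]
force: [1.2, 3.0, -0.6]
width: 0.265
```

```bash
python3 - <<'E'
from h import *
st(); to(.519,-.282,.0273,72.7)
E
```

```text
t 10.35 pos [ 0.5192 -0.2813  0.0275] jaw 72.76 tilt [-1.     -0.0002  0.0009] F [ 1.24  3.05 -0.58] T [ 0.59 -0.34  0.09] w 24.36 q [ 0.22  0.58  0.27  1.85 -0.22  0.74  1.88]
row [ 0.2 -0.1 -0.8] [0.1 0.1 0. ]
```

Request:
send_rows(
  rows=[
    [[1,0,0,0,0,0,10],[2,0,0,0,0,0,10],[3,0,0,0,0,0,10],[3,0,0,0,0,0,10],[3,0,0,0,0,0,10],[3,0,0,0,0,0,10],[3,0,0,0,0,0,10],[3,0,0,0,0,0,10]],
  ],
)

```text
clock: 11.15
position: [0.519, -0.2812, 0.0266]
ee_rot: [-0.984, 1.335, 0.985]
force: [-5.5, 8.1, 24.5]
width: 0.269
```

```bash
python3 - <<'E'
from h import *
st()
for nm in('top','scene'):
    p,d=optics.get_image(nm); np.savez(f'/tmp/{nm}7.npz',p=p,d=d)
    b=(140,290,380,560) if nm=='top' else (90,240,140,310)
    cv2.imwrite(f'pics/{nm}7.png',cv2.resize(p[b[0]:b[1],b[2]:b[3]],None,fx=4,fy=4,interpolation=cv2.INTER_CUBIC)[:,:,::-1])
E
```

```text
t 11.15 pos [ 0.519  -0.2812  0.0266] jaw 72.73 tilt [-1.     -0.0005  0.0016] F [-5.45  8.14 24.53] T [1.81 1.07 0.06] w 24.77 q [ 0.22  0.58  0.27  1.85 -0.22  0.74  1.88]
```

View pics/scene7.png

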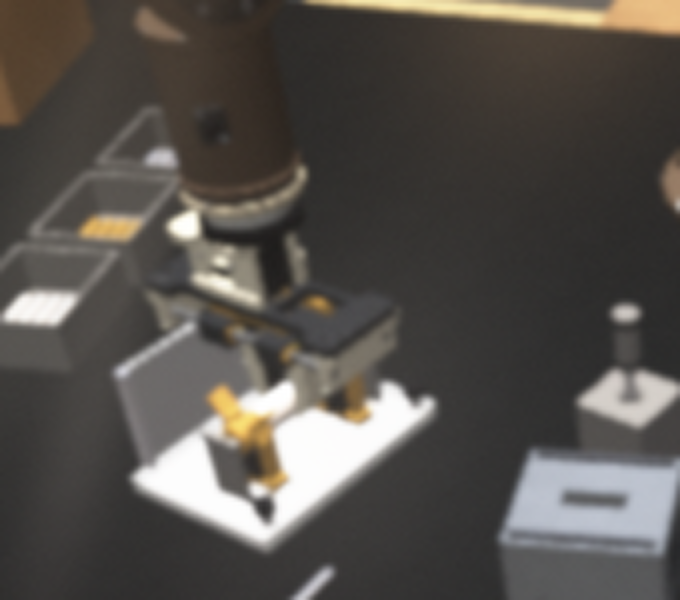

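Request:
send_rows(
  rows=[
    [[-3,0,0,0,0,0,10],[-3,0,0,0,0,0,54],[-3,0,0,0,0,0,54],[-3,0,0,0,0,0,54],[-3,0,0,0,0,0,54],[-30,0,0,0,0,0,54],[-70,0,0,0,0,0,54],[-110,0,0,0,0,0,54]],
  ],
)

```text
clock: 12.05
position: [0.5179, -0.2822, 0.1358]
ee_rot: [-0.983, 1.338, 0.985]
force: [0.8, -0.1, -0.1]
width: 0.541
```

```bash
python3 - <<'E'
from h import *
st();to(.466,-.0205,.18,96.9); to(.466,-.0205,.18,6.9)
for nm in('top','scene'):
    p,d=optics.get_image(nm); np.savez(f'/tmp/{nm}8.npz',p=p,d=d)
    b=(140,290,380,560) if nm=='top' else (90,240,140,310)
    cv2.imwrite(f'pics/{nm}8.png',cv2.resize(p[b[0]:b[1],b[2]:b[3]],None,fx=4,fy=4,interpolation=cv2.INTER_CUBIC)[:,:,::-1])
a=np.radians(-17.3); ax=np.array([np.cos(a),np.sin(a)]); n=np.array([-ax[1],ax[0]])
Q=cloud('scene',np.load('/tmp/scene8.npz')['d'])-np.array([.5190,-.2818,0]); L=np.stack([Q[...,:2]@ax,Q[...,:2]@n,Q[...,2]],-1)*1000
m=(L[...,2]>45)&(L[...,2]<100)&(abs(L[...,1])<16)&(abs(L[...,0])<36); q=L[m]; print(len(q))
for lo in range(-36,36,12):
    r=q[(q[:,0]>lo)&(q[:,0]<lo+12)]
    if len(r)>3: print(lo,len(r),np.percentile(r[:,2],[50,90,98]),np.percentile(r[:,1],[2,98]))
E
```

```text
t 12.05 pos [ 0.5179 -0.2822  0.1358] jaw 72.67 tilt [-1.      0.0015 -0.0003] F [ 0.79 -0.08 -0.11] T [-0.02  0.    0.06] w 49.78 q [ 0.18  0.45  0.33  1.76 -0.17  0.97  1.84]
row [-44.1 127.6 234.4] [-24.2   0.   -0.1]
row [-44.1 127.6 234.4] [65.8 -0.1 -0.1]
149
-36 22 [68.8388 73.8415 74.0334] [-1.1525 14.1814]
-24 26 [69.6311 74.9868 75.5192] [-1.8789 15.1847]
-12 27 [70.6805 74.3412 76.3557] [-5.3452 15.5528]
0 23 [69.8562 74.0976 74.5557] [-2.0466 15.1991]
12 29 [68.6221 73.5051 75.2952] [-2.8686 14.9138]
24 22 [70.426  73.8073 74.1486] [-7.6404 13.9644]
```

View pics/scene8.png

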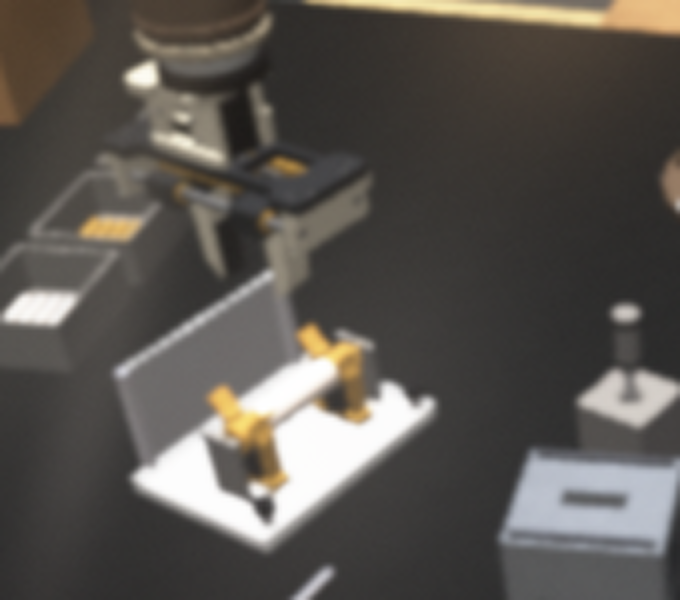

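Request:
send_rows(
  rows=[
    [[-20,12,22,8,0,0,54],[-40,30,55,16,0,0,54],[-44,50,92,24,0,0,54],[-44,70,130,32,0,0,54],[-44,90,167,40,0,0,54],[-44,110,204,48,0,0,54],[-44,127,234,56,0,0,54],[-44,127,234,64,0,0,54]],
  ],
)

```text
clock: 12.95
position: [0.4658, -0.0162, 0.1783]
ee_rot: [-0.122, 1.568, 0.125]
force: [1.0, 0.1, -0.5]
width: 0.536
```

```bash
python3 - <<'E'
from h import *
st();to(.466,-.0205,.14,6.9)
E
```

```text
t 12.95 pos [ 0.4658 -0.0162  0.1783] jaw 8.99 tilt [-1.      0.0019 -0.001 ] F [ 1.04  0.06 -0.46] T [-0.09  0.01 -0.03] w 49.27 q [-0.48  0.2   0.48  2.   -0.11  0.97  0.21]
row [38.3 -4.3 -0.4] [ 2.1 -0.1 -0.1]
```

Request:
send_rows(
  rows=[
    [[0,-4,0,2,0,0,54],[10,-4,0,2,0,0,54],[25,-4,0,2,0,0,54],[38,-4,0,2,0,0,54],[38,-4,0,2,0,0,54],[38,-4,0,2,0,0,54],[38,-4,0,2,0,0,54],[38,-4,0,2,0,0,54]],
  ],
)

```text
clock: 13.75
position: [0.468, -0.0252, 0.1414]
ee_rot: [-0.096, 1.568, 0.096]
force: [-0.1, 0.2, 1.0]
width: 0.537
```

```bash
python3 - <<'E'
from h import *
st();to(.466,-.0205,.08,6.9)
p,d=optics.get_image('scene'); cv2.imwrite('pics/scene9.png',cv2.resize(p[80:230,220:380],None,fx=4,fy=4,interpolation=cv2.INTER_CUBIC)[:,:,::-1])
E
```

```text
t 13.75 pos [ 0.468  -0.0252  0.1414] jaw 6.98 tilt [-1.     0.     0.001] F [-0.12  0.16  1.03] T [-0.05  0.08 -0.03] w 49.4 q [-0.46  0.25  0.48  2.05 -0.15  0.87  0.24]
row [61.4  4.9 -1.5] [ 0.1  0.1 -0. ]
```

View pics/scene9.png

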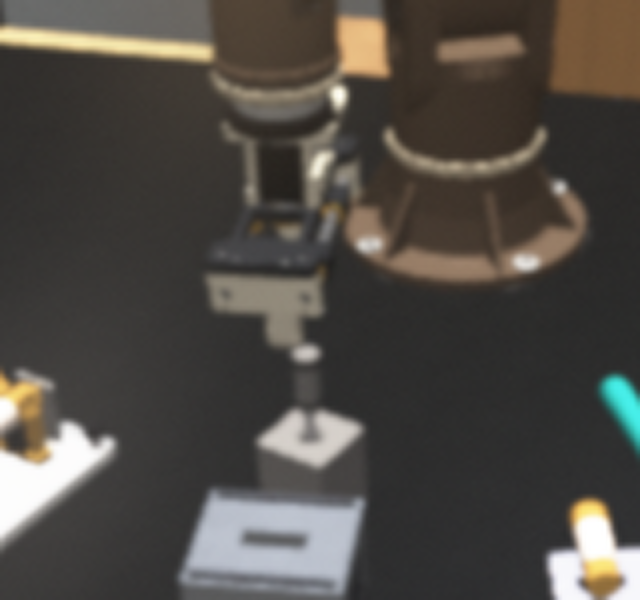

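Request:
send_rows(
  rows=[
    [[0,5,-1.5,0,0,0,54],[15,5,-1.5,0,0,0,54],[35,5,-1.5,0,0,0,54],[50,5,-1.5,0,0,0,54],[60,5,-1.5,0,0,0,54],[60,5,-1.5,0,0,0,54],[60,5,-1.5,0,0,0,54],[60,5,-1.5,0,0,0,54]],
  ],
)

```text
clock: 14.6
position: [0.466, -0.02, 0.0816]
ee_rot: [-0.095, 1.567, 0.096]
force: [0.6, -0.2, 0.7]
width: 0.537
```

```bash
python3 - <<'E'
from h import *
st();to(.466,-.0205,.08,6.9)
p,d=optics.get_image('scene'); np.savez('/tmp/s10.npz',p=p,d=d);cv2.imwrite('pics/scene10.png',cv2.resize(p[120:230,240:350],None,fx=5,fy=5,interpolation=cv2.INTER_CUBIC)[:,:,::-1])
C=cloud('scene',d)
for v in range(168,196,2): print(v,' '.join('(%d,%d,%d)'%tuple(C[v,u]*1000) for u in range(286,308,2)))
E
```

```text
t 14.6 pos [ 0.466  -0.02    0.0816] jaw 6.98 tilt [-1.      0.0001  0.0012] F [ 0.65 -0.23  0.7 ] T [-0.12  0.08  0.03] w 49.45 q [-0.42  0.34  0.45  2.12 -0.22  0.72  0.29]
row [ 1.6 -0.5 -0.1] [ 0.1  0.1 -0. ]
168 (557,-16,204) (558,-10,206) (559,-4,207) (558,1,208) (559,7,209) (555,11,207) (554,16,207) (553,22,208) (551,26,206) (516,21,183) (247,-55,-1)
170 (555,-17,196) (557,-11,199) (556,-5,199) (557,0,200) (553,4,198) (554,10,199) (554,16,200) (553,21,201) (550,26,200) (263,-59,0) (261,-51,0)
172 (554,-18,189) (552,-13,188) (553,-7,190) (551,-2,189) (548,2,188) (550,8,191) (550,14,191) (548,19,190) (548,25,191) (272,-56,-3) (274,-48,0)
174 (551,-20,180) (549,-15,180) (549,-9,180) (550,-3,182) (550,2,183) (549,8,183) (548,13,183) (548,19,184) (549,25,185) (285,-52,-2) (284,-45,-2)
176 (313,-111,-1) (551,-14,174) (550,-9,174) (551,-3,176) (550,2,176) (548,7,175) (548,13,176) (548,18,177) (545,23,176) (299,-48,0) (293,-43,-4)
178 (329,-105,1) (327,-99,1) (509,-25,137) (506,-19,136) (506,-13,136) (504,-8,136) (496,-4,131) (318,-57,1) (312,-52,-1) (311,-45,-1) (308,-38,-1)
180 (342
[... 433 characters left out ...]
6 (370,-92,-1) (372,-84,1) (458,-45,68) (459,-38,70) (454,-33,68) (468,-22,79) (465,-16,78) (451,-15,69) (450,-8,69) (450,-2,70) (447,3,68)
188 (387,-86,2) (470,-48,69) (468,-42,68) (468,-35,70) (462,-31,66) (466,-23,70) (468,-16,73) (461,-12,69) (460,-5,69) (458,0,68) (457,6,69)
190 (482,-50,69) (478,-45,67) (476,-39,67) (478,-32,69) (478,-26,71) (460,-25,58) (466,-17,63) (474,-8,71) (469,-3,68) (471,3,70) (466,8,68)
192 (489,-48,67) (489,-42,69) (486,-36,67) (488,-29,70) (487,-23,70) (484,-18,69) (483,-11,69) (482,-5,70) (482,0,70) (477,5,68) (471,9,64)
194 (487,-50,58) (485,-44,57) (490,-35,63) (493,-28,66) (495,-21,69) (495,-14,70) (499,-7,74) (494,-2,71) (491,3,70) (484,7,65) (469,9,55)
```

View pics/scene10.png

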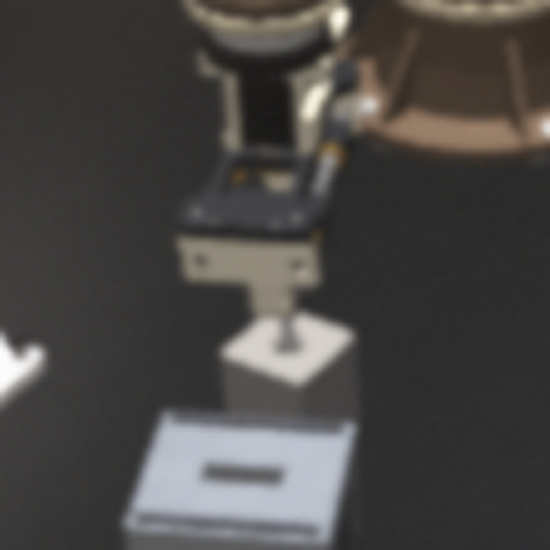

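Request:
send_rows(
  rows=[
    [[0,0,0,0,0,0,5],[0,0,0,0,0,0,5],[0,0,0,0,0,0,5],[0,0,0,0,0,0,5],[0,0,0,0,0,0,5],[-20,0,0,0,0,0,5],[-50,0,0,0,0,0,5],[-90,0,0,0,0,0,5]],
  ],
  grip_force=50,
)

```text
clock: 15.45
position: [0.464, -0.0203, 0.1708]
ee_rot: [-0.096, 1.572, 0.095]
force: [1.0, 2.0, -0.3]
width: 0.207
```

```bash
python3 - <<'E'
from h import *
st();to(.614,-.0016,.172,6.9)
for nm in('top','scene'):
    p,d=optics.get_image(nm); np.savez(f'/tmp/{nm}11.npz',p=p,d=d)
    b=(150,260,310,430) if nm=='top' else (90,240,220,380)
    cv2.imwrite(f'pics/{nm}11.png',cv2.resize(p[b[0]:b[1],b[2]:b[3]],None,fx=4,fy=4,interpolation=cv2.INTER_CUBIC)[:,:,::-1])
E
```

```text
t 15.45 pos [ 0.464  -0.0203  0.1708] jaw 6.96 tilt [-1.     -0.0005 -0.0035] F [ 1.02  2.04 -0.3 ] T [-0.   -0.02 -0.01] w 19.06 q [-0.49  0.21  0.5   2.01 -0.12  0.95  0.19]
row [ -1.7   0.4 151.1] [ 0.1 -0.2  0. ]
```

View pics/scene11.png

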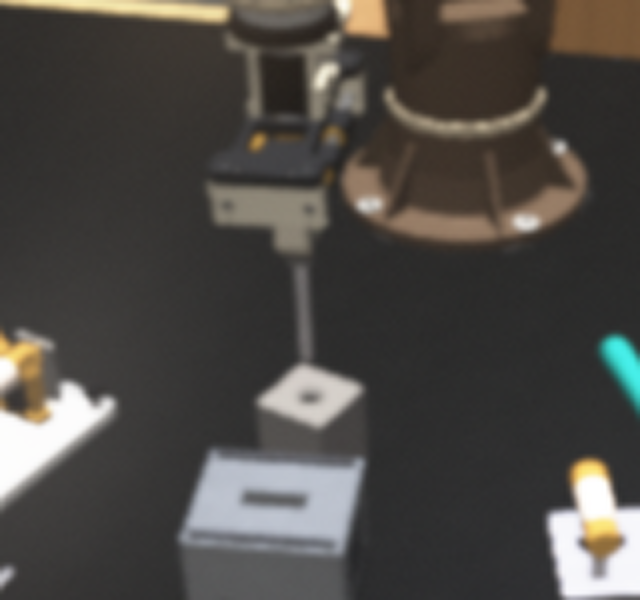

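```bash
python3 - <<'E'
from h import *
f=np.load('/tmp/scene11.npz'); C=cloud('scene',f['d'])*1000
m=(abs(C[...,0]-465)<30)&(abs(C[...,1]+20)<30)&(C[...,2]>90)&(C[...,2]<185)
v,u=np.nonzero(m)
for r in range(v.min(),v.max()+1):
    k=u[v==r]
    if len(k): print(r,k.min(),k.max(),C[r,k].mean(0).round(1))
# predicted image line for a vertical rod
print(proj('scene',[[.4658,-.0205,z] for z in (.1,.14,.18)]))
E
```

```text
157 295 295 [468.5 -19.4 184.9]
158 294 296 [469.3 -19.4 182. ]
159 294 296 [471.4 -18.9 179.9]
160 294 296 [472.2 -18.8 176.9]
161 294 296 [472.6 -18.8 173.8]
162 294 296 [471.6 -19.4 169.6]
163 294 296 [469.  -20.5 164.4]
164 294 296 [470.2 -20.3 161.6]
165 294 296 [471.2 -20.2 158.8]
166 294 296 [470.1 -20.7 154.5]
167 295 297 [471.4 -17.4 152.3]
168 295 297 [470.7 -17.8 148.3]
169 295 297 [469.3 -18.5 143.7]
170 295 297 [470.4 -18.3 140.9]
171 295 297 [470.3 -18.6 137.2]
172 295 297 [470.5 -18.7 133.7]
173 295 297 [471.7 -18.5 130.9]
174 295 297 [471.2 -18.9 126.9]
175 295 297 [470.3 -19.4 122.6]
176 295 297 [469.8 -19.8 118.6]
177 295 297 [471.3 -19.5 116. ]
178 295 297 [472.3 -19.3 113. ]
179 295 297 [472.5 -19.5 109.4]
[[296.4845 180.2574]
 [295.7677 169.3127]
 [295.0202 157.8982]]
```

Request:
send_rows(
  rows=[
    [[-10,0,15,0,0,0,5],[-15,0,50,0,0,0,5],[-15,0,90,0,0,0,5],[-15,0,125,0,0,0,5],[-15,0,148,0,0,0,5],[-15,0.5,150,0,0,0,5],[-15,0.5,150,0,0,0,5],[-15,0.5,150,0,0,0,5]],
  ],
)

```text
clock: 16.35
position: [0.6131, -0.0017, 0.1854]
ee_rot: [-0.095, 1.57, 0.095]
force: [-0.7, 0.7, -0.2]
width: 0.21
```

```bash
python3 - <<'E'
from h import *
st();to(.614,-.0016,.186,6.9)
for nm in('top','scene'):
    p,d=optics.get_image(nm); np.savez(f'/tmp/{nm}12.npz',p=p,d=d)
    b=(150,260,310,430) if nm=='top' else (90,240,220,380)
    cv2.imwrite(f'pics/{nm}12.png',cv2.resize(p[b[0]:b[1],b[2]:b[3]],None,fx=4,fy=4,interpolation=cv2.INTER_CUBIC)[:,:,::-1])
st()
f=np.load('/tmp/scene12.npz'); C=cloud('scene',f['d'])*1000
m=(abs(C[...,0]-618)<20)&(abs(C[...,1]+0)<30)&(C[...,2]>98)&(C[...,2]<190)
v,u=np.nonzero(m)
for r in range(v.min(),v.max()+1):
    k=u[v==r]
    if len(k): print(r,k.min(),k.max(),C[r,k].mean(0).round(1))
E
```

```text
t 16.35 pos [ 0.6131 -0.0017  0.1854] jaw 6.95 tilt [-1.      0.0001 -0.0014] F [-0.74  0.69 -0.18] T [-0.13  0.04 -0.03] w 19.28 q [-0.42  0.45  0.49  1.65 -0.23  1.1   0.25]
row [-0.6  0.   0.9] [ 0.  -0.1 -0. ]
t 16.45 pos [ 0.6133 -0.0016  0.1859] jaw 6.95 tilt [-1.      0.0004 -0.0004] F [0.82 0.26 0.  ] T [-0.12  0.05 -0.02] w 18.95 q [-0.42  0.45  0.49  1.65 -0.23  1.1   0.25]
185 284 287 [612.8  -1.4 189.6]
186 284 287 [615.4   0.3 188.6]
187 284 287 [616.9   0.2 186.3]
188 285 287 [615.7   0.9 182.4]
189 285 287 [617.9   1.5 180.8]
190 285 287 [616.9   0.8 176.7]
191 285 287 [614.1  -0.5 171.2]
192 285 287 [616.3   0.1 169.5]
193 285 287 [616.6  -0.  166.4]
194 285 287 [616.8  -0.2 163.2]
195 285 287 [616.1  -0.7 159.3]
196 285 288 [616.2   0.5 156.2]
197 285 288 [614.9  -0.3 151.7]
198 285 288 [616.2  -0.  149.4]
199 286 288 [615.7   1.  145.8]
200 286 288 [616.4   1.  142.9]
201 286 288 [616.6   0.8 139.6]
202 286 288 [617.1   0.7 136.6]
203 286 288 [615.5  -0.1 131.7]
204 286 288 [616.1  -0.1 128.7]
205 286 288 [617.3   0.1 126.3]
206 286 288 [614.6  -1.2 120.4]
207 286 288 [616.1  -0.9 118.2]
208 287 288 [616.    0.3 114.8]
```

View pics/scene12.png

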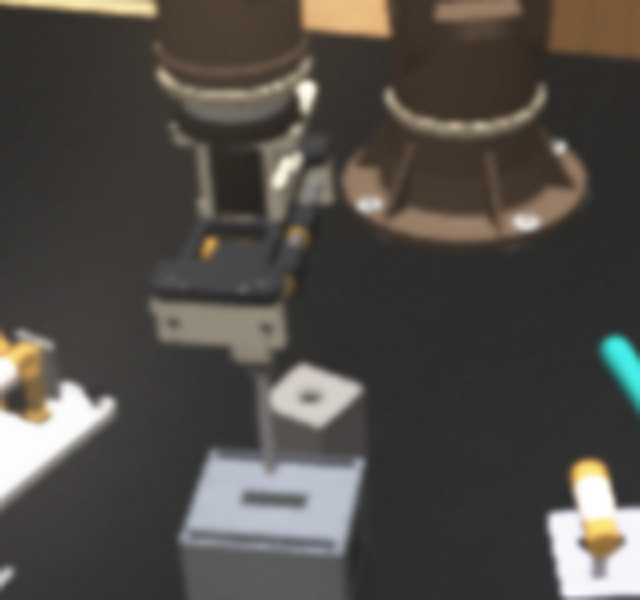

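```bash
python3 - <<'E'
from h import *
f=np.load('/tmp/scene0.npz');g=f['p'].astype(float).sum(2);C=cloud('scene',f['d'])*1000
w=np.clip(500-g[207:222,276:304],0,None); v,u=np.mgrid[207:222,276:304]
print(g[207:222,276:304:2].astype(int))
c=((u*w).sum()/w.sum(),(v*w).sum()/w.sum()); print(c,atz('scene',c,.09))
m=(C[...,2]>84)&(C[...,2]<97)&(abs(C[...,0]-612)<75)&(abs(C[...,1])<75)
q=C[m];print(len(q),q.mean(0),cv2.minAreaRect(q[:,:2].astype(np.float32)))
E
```

```text
[[581 581 583 581 584 586 586 584 587 580 562 554 539 531]
 [581 578 584 584 587 590 593 592 593 592 587 589 585 584]
 [582 583 582 584 588 591 590 593 593 590 590 590 592 593]
 [581 581 581 583 583 586 587 595 593 593 588 593 593 591]
 [585 585 568 553 558 563 580 587 587 587 587 593 592 588]
 [590 587 533 465 481 499 524 536 537 543 555 584 590 587]
 [591 587 485 349 357 370 393 412 421 440 488 578 590 590]
 [594 583 454 299 291 289 301 309 314 332 431 577 591 591]
 [593 582 456 357 330 315 310 298 298 302 432 583 591 590]
 [592 585 521 478 445 426 418 404 388 373 482 585 593 590]
 [590 586 572 561 551 545 542 539 518 493 544 587 590 593]
 [587 585 587 588 587 590 589 590 578 565 577 588 590 592]
 [582 584 591 592 590 593 593 596 588 585 585 587 590 590]
 [583 582 589 592 590 590 595 594 590 591 587 588 590 588]
 [564 569 581 588 585 584 589 590 590 591 590 590 590 587]]
(np.float64(288.0824979836387), np.float64(214.39232630487382)) [ 0.6138 -0.0005  0.09  ]
954 [617.8475   1.5063  89.8606] ((615.5339965820312, 0.20414352416992188), (100.76763916015625, 111.15956115722656), 6.794544219970703)
```

Request:
send_rows(
  rows=[
    [[0,0,1.5,0,0,0,5],[8,0,1.5,0,0,0,5],[18,0,1.5,0,0,0,5],[24,0,1.5,0,0,0,5],[30,0,1.5,0,0,0,5],[38,0,1.5,0,0,0,5],[46,0,1.5,0,0,0,5],[54,0,1.5,0,0,0,5]],
  ],
)

```text
clock: 17.25
position: [0.6158, -0.0012, 0.1312]
ee_rot: [-0.096, 1.569, 0.096]
force: [-0.3, -1.0, -0.9]
width: 0.209
```

```bash
python3 - <<'E'
from h import *
st()
for nm in('scene',):
    p,d=optics.get_image(nm); np.savez(f'/tmp/{nm}13.npz',p=p,d=d)
    cv2.imwrite(f'pics/{nm}13.png',cv2.resize(p[130:240,240:340],None,fx=5,fy=5,interpolation=cv2.INTER_CUBIC)[:,:,::-1])
E
```

```text
t 17.25 pos [ 0.6158 -0.0012  0.1312] jaw 6.97 tilt [-1.      0.     -0.0001] F [-0.26 -0.95 -0.9 ] T [-0.08  0.08 -0.07] w 19.27 q [-0.4   0.51  0.46  1.71 -0.26  0.99  0.28]
```

View pics/scene13.png

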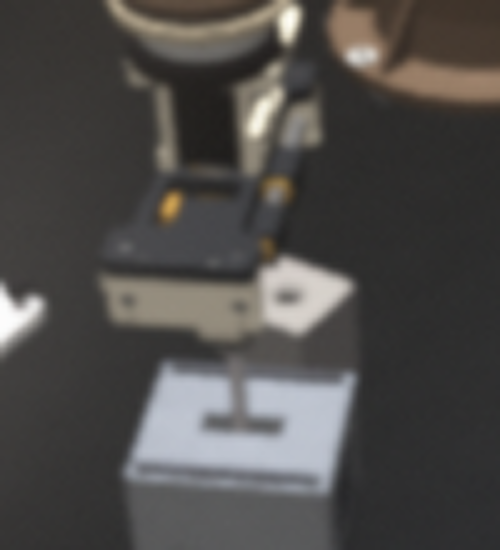

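Request:
send_rows(
  rows=[
    [[6,0,-1,0,0,0,5],[11,0,-1,0,0,0,5],[14,0,-1,0,0,0,5],[16,0,-1,0,0,0,5],[18,0,-1,0,0,0,5],[20,0,-1,0,0,0,5],[22,0,-1,0,0,0,5],[24,0,-1,0,0,0,5]],
  ],
)

```text
clock: 18.1
position: [0.615, -0.0014, 0.1085]
ee_rot: [-0.095, 1.568, 0.096]
force: [-1.4, -0.2, 5.4]
width: 0.21
```

```bash
python3 - <<'E'
from h import *
st()
E
```

```text
t 18.1 pos [ 0.615  -0.0014  0.1085] jaw 6.97 tilt [-1.      0.0002  0.0007] F [-1.43 -0.21  5.41] T [-0.05  0.66  0.03] w 19.34 q [-0.39  0.53  0.45  1.73 -0.28  0.94  0.29]
```

Request:
send_rows(
  rows=[
    [[2,0,0,0,0,0,5],[3,0,0,0,0,0,5],[4,0,0,0,0,0,5],[5,0,0,0,0,0,5],[6,0,0,0,0,0,5],[6,0,0,0,0,0,5],[6,0,0,0,0,0,5],[6,0,0,0,0,0,5]],
  ],
)

```text
clock: 18.9
position: [0.6155, -0.0015, 0.1037]
ee_rot: [-0.095, 1.567, 0.096]
force: [-4.2, 0.7, 15.8]
width: 0.205
```

```bash
python3 - <<'E'
from h import *
st()
E
```

```text
t 18.9 pos [ 0.6155 -0.0015  0.1037] jaw 6.96 tilt [-1.      0.0004  0.0019] F [-4.18  0.71 15.78] T [-0.05  1.47  0.07] w 18.83 q [-0.39  0.53  0.45  1.74 -0.28  0.93  0.3 ]
```

Request:
send_rows(
  rows=[
    [[1,0,0,0,0,0,5],[2,0,0,0,0,0,5],[2,0,0,0,0,0,5],[2,0,0,0,0,0,5],[2,0,0,0,0,0,5],[2,0,0,0,0,0,5],[2,0,0,0,0,0,5],[2,0,0,0,0,0,5]],
  ],
)

```text
clock: 19.7
position: [0.6161, -0.0017, 0.1034]
ee_rot: [-0.095, 1.565, 0.096]
force: [-7.7, 0.3, 31.0]
width: 0.208
```

```bash
python3 - <<'E'
from h import *
st()
E
```

```text
t 19.7 pos [ 0.6161 -0.0017  0.1034] jaw 6.95 tilt [-1.      0.0007  0.0037] F [-7.65  0.3  30.96] T [-0.04  2.62  0.03] w 19.12 q [-0.39  0.53  0.45  1.74 -0.28  0.93  0.3 ]
```

Request:
send_rows(
  rows=[
    [[-4,0,0,0,0,0,5],[-15,0,0,0,0,0,5],[-35,0,0,0,0,0,5],[-60,0,0,0,0,0,5],[-80,0,0,0,0,0,5],[-92,0,0,0,0,0,5],[-92,0,0,0,0,0,5],[-92,0,0,0,0,0,5]],
  ],
)

```text
clock: 20.5
position: [0.6145, -0.0012, 0.1913]
ee_rot: [-0.096, 1.569, 0.096]
force: [0.3, 0.3, -0.4]
width: 0.206
```

```bash
python3 - <<'E'
from h import *
st();to(.466,-.0203,.190,6.9)
p,d=optics.get_image('scene'); C=cloud('scene',d)*1000
m=(abs(C[...,0]-618)<20)&(abs(C[...,1]+0)<30)&(C[...,2]>98)&(C[...,2]<185)
v,u=np.nonzero(m)
for r in range(v.min(),v.max()+1,3):
    k=u[v==r]
    if len(k): print(r,k.min(),k.max(),C[r,k].mean(0).round(1))
print(v.max())
E
```

```text
t 20.5 pos [ 0.6145 -0.0012  0.1913] jaw 6.98 tilt [-1.      0.0001 -0.0006] F [ 0.26  0.25 -0.44] T [-0.08  0.    0.01] w 19.0 q [-0.42  0.45  0.49  1.64 -0.23  1.11  0.25]
row [   1.4   -0.9 -149.7] [ 0.1 -0.  -0. ]
188 285 287 [617.6   1.6 183.8]
191 285 287 [616.6   0.5 173.1]
194 285 287 [618.4   0.4 164.6]
197 285 288 [617.    0.5 153.5]
200 286 288 [616.2   0.9 142.8]
203 286 288 [618.4   1.  134.2]
206 286 288 [618.    0.1 123.4]
206
```

Request:
send_rows(
  rows=[
    [[0,0,-20,0,0,0,5],[0,0,-60,0,0,0,5],[0,0,-100,0,0,0,5],[0,0,-130,0,0,0,5],[0,-0.8,-147,0,0,0,5],[0,-0.8,-149.5,0,0,0,5],[0,-0.8,-149.5,0,0,0,5],[0,-0.8,-149.5,0,0,0,5]],
  ],
)

```text
clock: 21.35
position: [0.4674, -0.02, 0.1917]
ee_rot: [-0.096, 1.568, 0.096]
force: [-0.2, 1.4, -0.7]
width: 0.209
```

```bash
python3 - <<'E'
from h import *
st()
p,d=optics.get_image('scene'); C=cloud('scene',d)*1000
cv2.imwrite('pics/scene14.png',cv2.resize(p[90:240,220:380],None,fx=4,fy=4,interpolation=cv2.INTER_CUBIC)[:,:,::-1])
m=(abs(C[...,0]-466)<30)&(abs(C[...,1]+20)<30)&(C[...,2]>98)&(C[...,2]<185)
v,u=np.nonzero(m)
for r in range(v.min(),v.max()+1,3):
    k=u[v==r]
    if len(k): print(r,k.min(),k.max(),C[r,k].mean(0).round(1))
g=p.astype(int).sum(2); print(g[184:194,290:306])
m=(C[...,2]>64)&(C[...,2]<76)&(abs(C[...,0]-466)<45)&(abs(C[...,1]+20)<45); print(cv2.minAreaRect(C[m][:,:2].astype(np.float32)))
st();to(.466,-.0203,.0816,6.9)
E
```

```text
t 21.35 pos [ 0.4674 -0.02    0.1917] jaw 6.99 tilt [-1.     -0.0003  0.0002] F [-0.18  1.37 -0.74] T [-0.04  0.01 -0.02] w 19.26 q [-0.51  0.19  0.51  1.98 -0.11  1.    0.18]
157 294 296 [467.9 -19.6 184.5]
160 295 296 [469.8 -18.1 175.5]
163 295 297 [468.7 -17.5 164.6]
166 295 297 [470.4 -17.5 155.2]
169 295 297 [470.4 -18.1 144.5]
172 295 297 [470.2 -18.8 133.5]
175 295 297 [468.8 -19.9 121.5]
[[325 459 553 603 617 618 619 617 614 610 602 580 555 519 463 383]
 [459 553 601 616 620 617 613 612 610 614 616 615 613 603 577 537]
 [556 603 616 617 613 597 583 579 583 592 604 615 620 622 617 605]
 [604 617 619 611 586 551 518 510 522 539 568 601 617 621 622 621]
 [620 621 617 597 549 482 424 408 425 468 527 582 616 622 623 621]
 [622 622 617 595 535 441 358 334 358 425 515 583 614 620 620 616]
 [622 623 619 606 566 489 434 412 436 492 557 602 617 621 617 594]
 [611 618 617 616 602 578 562 557 564 583 602 616 619 614 590 531]
 [558 584 599 612 617 617 615 614 614 618 620 620 614 585 523 417]
 [439 489 525 563 591 610 617 619 621 623 617 606 574 510 406 292]]
((465.9618225097656, -19.566051483154297), (62.71916198730469, 62.66144943237305), 70.78722381591797)
t 21.4 pos [ 0.4674 -0.0201  0.1917] jaw 7.0 tilt [-1.     -0.0005  0.    ] F [ 0.65  0.76 -0.01] T [-0.09 -0.01  0.02] w 19.08 q [-0.51  0.19  0.51  1.98 -0.11  1.    0.18]
row [110.1   0.   -1.4] [0.1 0.  0. ]
```

View pics/scene14.png

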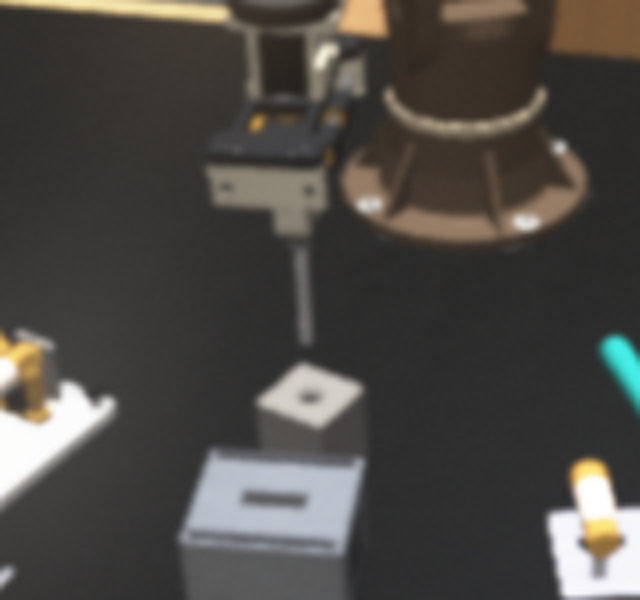

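Request:
send_rows(
  rows=[
    [[15,0,-1,0,0,0,5],[40,0,-1,0,0,0,5],[50,0,-1,0,0,0,5],[60,0,-1,0,0,0,5],[72,0,-1,0,0,0,5],[84,0,-1,0,0,0,5],[94,0,-1,0,0,0,5],[100,0,-1,0,0,0,5]],
  ],
)

```text
clock: 22.2
position: [0.4652, -0.0204, 0.091]
ee_rot: [-0.096, 1.569, 0.095]
force: [0.1, -0.3, -0.7]
width: 0.21
```

```bash
python3 - <<'E'
from h import *
st();to(.466,-.0203,.0816,6.9)
E
```

```text
t 22.2 pos [ 0.4652 -0.0204  0.091 ] jaw 6.97 tilt [-1.     -0.     -0.0007] F [ 0.11 -0.27 -0.72] T [-0.07  0.08  0.02] w 19.29 q [-0.44  0.33  0.47  2.11 -0.22  0.75  0.29]
row [9.4 0.  0.8] [ 0.1 -0.   0. ]
```

Request:
send_rows(
  rows=[
    [[2,0,0.5,0,0,0,5],[4,0,0.5,0,0,0,5],[6,0,0.5,0,0,0,5],[8,0,0.5,0,0,0,5],[9,0,0.5,0,0,0,5],[10,0,0.5,0,0,0,5],[11,0,0.5,0,0,0,5],[12,0,0.5,0,0,0,5]],
  ],
)

```text
clock: 23.0
position: [0.4667, -0.0203, 0.0807]
ee_rot: [-0.095, 1.567, 0.096]
force: [-3.2, -0.4, 22.7]
width: 0.212
```

```bash
python3 - <<'E'
from h import *
st()
E
```

```text
t 23.0 pos [ 0.4667 -0.0203  0.0807] jaw 6.97 tilt [-1.      0.0003  0.0013] F [-3.21 -0.38 22.74] T [-0.09  1.35 -0.02] w 19.53 q [-0.43  0.35  0.46  2.12 -0.23  0.72  0.3 ]
```

Rod is on the bore floor (22.7 N). Ease, release, retreat.

Request:
send_rows(
  rows=[
    [[-2,0,0,0,0,0,5],[-2,0,0,0,0,0,54],[-2,0,0,0,0,0,54],[-2,0,0,0,0,0,54],[-2,0,0,0,0,0,54],[-2,0,0,0,0,0,54],[-25,0,0,0,0,0,54],[-60,0,0,0,0,0,54]],
  ],
)

```text
clock: 23.8
position: [0.4644, -0.0205, 0.1392]
ee_rot: [-0.096, 1.573, 0.095]
force: [0.6, -0.6, 0.5]
width: 0.538
```

Request:
send_rows(
  rows=[
    [[-40,0,0,0,0,0,54],[-80,0,0,0,0,0,54],[-100,0,-40,0,0,0,54],[-120,0,-80,0,0,0,54],[-120,0,-80,0,0,0,54],[-120,0,-80,0,0,0,54],[-120,0,-80,0,0,0,54],[-120,0,-80,0,0,0,54]],
  ],
)

```text
clock: 24.6
position: [0.3869, -0.03, 0.2593]
ee_rot: [-0.096, 1.57, 0.095]
force: [0.3, -0.5, -0.3]
width: 0.538
```

```bash
python3 - <<'E'
from h import *
st()
for nm in('top','scene'):
    p,d=optics.get_image(nm); np.savez(f'/tmp/{nm}15.npz',p=p,d=d); cv2.imwrite(f'pics/{nm}15.png',p[:,:,::-1])
    C=cloud(nm,d)*1000
    m=(abs(C[...,0]-466)<25)&(abs(C[...,1]+20)<25)&(C[...,2]>130)&(C[...,2]<155); q=C[m]; print(nm,'rod top',len(q),q.mean(0) if len(q) else '',q[:,2].max() if len(q) else '')
    a=np.radians(-17.3); ax=np.array([np.cos(a),np.sin(a)]); n=np.array([-ax[1],ax[0]])
    Q=C-np.array([519,-281.8,0]); L=np.stack([Q[...,:2]@ax,Q[...,:2]@n,Q[...,2]],-1)
    q=L[(L[...,2]>45)&(L[...,2]<100)&(abs(L[...,1])<16)&(abs(L[...,0])<36)]
    for lo in (-36,-12,12):
        r=q[(q[:,0]>lo)&(q[:,0]<lo+24)]; print('fuse z98',len(r),np.percentile(r[:,2],98) if len(r) else '')
E
```

```text
t 24.6 pos [ 0.3869 -0.03    0.2593] jaw 6.98 tilt [-1.     -0.0008 -0.0014] F [ 0.3  -0.5  -0.35] T [-0.08  0.06 -0.01] w 49.51 q [-0.58 -0.05  0.51  2.03  0.03  1.16  0.04]
top rod top 0  
fuse z98 86 78.06281044443766
fuse z98 87 78.88572473915488
fuse z98 85 78.29478409193193
scene rod top 47 [470.5733 -18.2012 141.0075] 147.98208563084913
fuse z98 51 74.54075526361359
fuse z98 55 74.93017680191215
fuse z98 49 74.03937226204047
```

View pics/scene15.png

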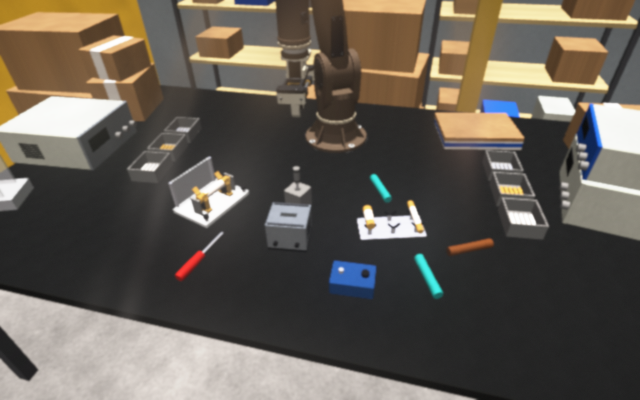

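View pics/top15.png

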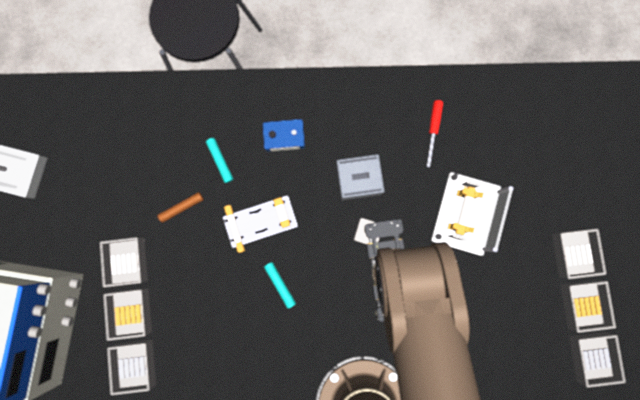

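```bash
python3 - <<'E'
from cell import arm
print(arm.sign_off())
E
```

```text
the job is handed in; nothing more can be done
None
```

I handed the job in at about 24.7 s. The long, thick fuse is in the jig's clips, the tab has been pushed to its stop, and the rod is back in its holder.

**Last checks:**
- **Fuse:** I pressed it down until it met a hard stop at 24.5 N. Its top then measured level at 74–75 mm in the scene camera (75 mm expected when seated). The top camera read about 78 mm, a 3 mm disagreement, at points that may include the clips or the image edges.
- **Tab:** the rod met a hard stop at 31 N, with its tip worked out at about 32 mm above the bench (33 mm expected for fully down). The tab is hidden, so I couldn't see it directly.
- **Rod:** it bottomed in the bore at 22.7 N, and its top measured about 148 mm (147 mm expected). The arm hid the holder from the top camera at the end, so only the scene camera confirms this.
- **Other objects:** the short and slim fuses, the screwdriver, the meter and the look-alikes appear unmoved in the last pictures.

**First grasp missed:** the fingertips sit about 26 mm higher than the reported TCP, so the first grasp closed just above the fuse. The fuse did not appear to move. I allowed for the offset from then on.

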